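# Scoop the marble fragments into the tray and slide it under the extraction hood

## Task

Move every marble fragment from the black tote into the steel tray with the scoop, running the scoop along the tote's floor into a corner to fill it (as many loads as it takes; do not take fragments out of the tote with the fingers). When all are in the tray, slide the tray by its handle, without lifting it, in between the guides and under the clear hood until it meets the stop, and leave the scoop standing upright on its rubber mat. Do not bump the hood, or shift the jar, brush, cup or hammer.

Things in the scene. Friction and masses are not known exactly. Their poses are not given: they have to be found in the camera images.
- stone1_center (a point): centre of a rounded, water-worn marble fragment, 60 mm long (along its own x) and 36 mm thick, 80 to 120 g; smooth, it slides and rolls easily (friction about 0.25 on tote, scoop and tray). Four to six of the six are present, all of them in the far half (+x) of the tote at the start
- stone2_center (a point): centre of a rounded, water-worn marble fragment, 60 mm long (along its own x) and 36 mm thick, 80 to 120 g; smooth, it slides and rolls easily (friction about 0.25 on tote, scoop and tray). Four to six of the six are present, all of them in the far half (+x) of the tote at the start
- stone3_center (a point): centre of a rounded, water-worn marble fragment, 60 mm long (along its own x) and 36 mm thick, 80 to 120 g; smooth, it slides and rolls easily (friction about 0.25 on tote, scoop and tray). Four to six of the six are present, all of them in the far half (+x) of the tote at the start
- stone4_center (a point): centre of a rounded, water-worn marble fragment, 60 mm long (along its own x) and 36 mm thick, 80 to 120 g; smooth, it slides and rolls easily (friction about 0.25 on tote, scoop and tray). Four to six of the six are present, all of them in the far half (+x) of the tote at the start
- stone5_center (a point): centre of a rounded, water-worn marble fragment, 60 mm long (along its own x) and 36 mm thick, 80 to 120 g; smooth, it slides and rolls easily (friction about 0.25 on tote, scoop and tray). Four to six of the six are present, all of them in the far half (+x) of the tote at the start
- stone6_center (a point): centre of a rounded, water-worn marble fragment, 60 mm long (along its own x) and 36 mm thick, 80 to 120 g; smooth, it slides and rolls easily (friction about 0.25 on tote, scoop and tray). Four to six of the six are present, all of them in the far half (+x) of the tote at the start
- tote_floor (a point): centre of the inner floor of the black rectangular tote, which is fixed to the bench. Inside it is 300 mm long along this frame's x (pointing roughly away from the robot) and 220 mm wide along y; its floor is 5 mm above the bench, its walls are 5 mm thick and their rims stand 65 mm above its floor
- scoop_grip (a point): grip point of the loose scoop (220 g), which stands on its mat at the start: middle of an wooden handle block 20 mm thick, 44 mm wide along this frame's y, 55 mm long, its long axis leaning 0.40 rad back from z towards -x, on a neck at the pan's rear. x points to the lip, z up when the pan is level. Here the lip is at x = +115 mm, the pan's back at x = -5 mm, its flat underside at z = -110 mm
- scoop_lip (a point): middle of the scoop's front lip, on the underside; axes as scoop_grip. The flat aluminium pan is 120 mm long and 120 mm wide outside, floor 2 mm and walls 3 mm thick, open at the top and at the lip; side walls 42 mm high at the rear whose top edge slopes down to the lip over the front 76 mm, rear wall 50 mm high
- mat: black rubber mat fixed to the bench, the scoop's parking place, 190 mm by 150 mm and 3 mm thick; origin at the centre of its underside. At the start the middle of the scoop's pan stands within about 13 mm of its centre
- tray_center (a point): centre (half-way up) of the loose open steel tray: 170 mm along its x, 180 mm along its y, 45 mm high, 5 mm walls and floor, 0.4 to 0.65 kg. A flat neck runs from its +y wall to an upright handle
- tray_handle (a point): the tray's handle: black upright square post 22 by 22 mm, from the bench up to 68 mm, 205 mm from the tray's centre along the tray's +y. This point is at the post's axis, 45 mm above the tray's underside; axes as tray_center
- dock_home (a point): where tray_center comes when the tray is fully home, axes parallel. Fixed dock: two guide curbs 16 mm high along its y, 184 mm apart, flared ends reaching 145 mm towards +y, and a stop across the -y end that the tray's wall meets with tray_center at y = -1 mm here. The tray enters from +y, going along -y; it starts about 245 mm out, within 30 mm sideways and 0.2 rad of in line
- hood: the clear extraction dome fixed over the dock, about 240 mm across, centred above dock_home; origin at the centre of its open underside. Its rim is 135 mm and its top 230 mm above the bench; a white arm above it runs to a base beyond the stop
- jar: bystander: white jar with black lid, 76 mm across, 100 mm high; origin under its centre
- brush: bystander: brush 140 mm long lying on the bench; origin under its middle
- cup: bystander: white cup 68 mm across, 85 mm high; origin under its centre
- mallet: bystander: hammer 240 mm long lying on the bench; origin under its middle
Mind the look-alikes: they are no part of the job. Leave any turquoise look-alike of the part that bears scoop_grip alone.

How it is judged:
By the outcome, as a careful person would: the job done as asked, in the order asked, and still so for the second after the job is handed in, with the robot touching nothing.
Of stone1, stone2, stone3, stone4, stone5, stone6 only 4 to 6 are there at a start; the rules pass over those that are not, and their reading is None.
At some moment in a run one of tray may be knocked a few centimetres aside while the robot is not near it.
It also fails if it takes over 200 s, if anything falls off the work surface, if the arm or the gripper's body presses on something with over 40 N, if the wrist force passes 120 N, or if a joint passes its speed limit or range.

## Robot

A 7-joint arm with a two-finger parallel gripper is mounted at the origin on the work surface. World frame = base frame: x ahead of the robot, y to its left, z up, the work surface at z = 0. Lengths are in mm, angles in degrees, forces in N, time in s.
With the tool pointing down it reaches from about 400 to 875 mm from the base axis. Payload 6.5 kg.
Tool frame: the origin (TCP) lies on the centre line of the jaws, within the pads' length; the fingertips stand ctrl.tips_ahead ahead of it and the grasp point (between the pads) lies 3 mm ahead of it (ctrl.tips_ahead is the distance from the TCP to the fingertips, in mm); z points along the fingers, y is the line along which they close (so a half turn about z gives the same grasp; the last joint's range is limited). The gripper opens to 85 mm and grips with 20 to 120 N. Pads are 22 mm wide; open, the fingers measure 114 mm over their backs; the gripper's body (76 mm by 85 mm) begins 54 mm behind the grasp point. The pads swing forward as they close: fully open they stand 13 mm farther back than shut.
Start: joints at [-72.605, 30.733, -0.252, 88.115, 0.149, 61.152, -4.079], TCP at [234.923, 606.054, 253.29] pointing down, gripper open.
Joint ranges: [-154.64, 154.64], [-21.42, 123.67], [-72.66, 72.17], [13.99, 137.28], [-74.86, 254.86], [10.95, 109.41], [-158.01, 158.01]. Speed limits (degrees/s): [136.94, 136.94, 180, 180, 180, 180, 180].

## Interface

Orientations are given as [roll, pitch, yaw] about the fixed x, y, z axes, in that order (R = Rz(yaw) Ry(pitch) Rx(roll)).
In Python, from rig import ctrl gives the robot as it stands. The module is installed in compiled form; this text tells all that it offers.
- The arm moves only by the tool step_arm, never from a script. Its argument "deltas" is a list of rows, each a list of 6 numbers: the shift along the tool's x, y, z in units of 30 mm (1.0 is 30 mm), then the turn, a rotation vector about the tool's x, y, z in units of 6 degrees (1.0 is 6 degrees). A call has 1 to 20 rows; each row shifts and turns the commanded pose from where the row before left it, along the tool's axes as they then stand; what a row does not reach is not made up. A row lasts 1/12 s, in which the tool goes at most 41.7 mm and 7.16 degrees, less where a joint would pass 70% of its speed; a pose out of reach is approached as far as the arm can. A call is refused whole if a number of a shift passes 1 or a number of a turn 1, either way. A call with a gripper value outside its range is refused whole. "jaw" is the closure in counts, from 0 (fully open) to 255 (shut), set as the call begins (left out, the last holds). The fingers move at their own pace and stop on an object; the grip force is fixed at half the most. Time passes only in rows, so rows that do not move let the fingers close. It gives the time, the measured TCP pose, the force, the opening and the grip force at its end, in the units of the state.
- ctrl.read_state(): the state, without advancing time (a new reading comes with each control period).
- ctrl.capture(name): name is "scene" or "top" or "wrist"; returns a dict with "image" (384x512x3 uint8, blue, green, red), "fx", "fy", "cx", "cy" (pixels), "T" (4x4, takes a point from camera to world coordinates); the wrist camera has in their place "hand_eye" (4x4, takes a point from camera to tool coordinates, whose origin is the TCP and whose axes are the flange's). Camera axes: x right, y down, z forward; pixel columns grow to the right and rows downward; lengths in mm; the calibration is good to about 2 mm. The wrist camera is an equidistant fisheye: a pixel r from the principal point sees the ray r / f radians off the axis. A picture is of the moment at which its call begins: read the wrist's pose just before it. There is no depth.
- ctrl.finish_job(): hands the job in; it is judged then, once.
The state is a dict: "clock": time; "joint_pos": joint angles; "joint_velocities": joint speeds; "tau": joint torques, N m; "eef_pos": TCP position; "ee_rot": TCP orientation; "contact_force": force on the tool from outside, world axes, zero at the start; "wrist_torque": the same for the moment, N m; "finger_gap": opening from 0.0 (shut) to 1.0 (fully open); "gripper_force": force on a finger pad.
Only numpy, scipy, OpenCV 4.12 (cv2) and the standard library are available. Lean on these libraries where they do the work, as an engineer would, in place of code of your own. Each camera call takes 0.05 s, during which the arm holds its last target. There are 200 camera calls.

## Working session

There is one attempt and no reset: what is moved stays moved. The work goes in short steps, Python scripts to look and compute and a tool call to move; the robot and the scene stay as the last step left them, time stands still between calls to the robot, and variables do not carry over. Pictures are saved under pics/ and viewed, at most 14 in all, crops included, and the job is handed in when it is done.

Besides the shell and the picture viewer there is one more tool, called after "Request:" by a JSON object that holds its "fn" and its "kwargs". step_arm: Moves the arm, as the interface text tells. Its arguments: {"type":"object","properties":{"deltas":{"type":"array","items":{"type":"array","items":{"type":"number"}}},"jaw":{"type":"number"}},"required":["deltas"]}

```bash
mkdir -p pics
python3 - <<'E'
from rig import ctrl
import cv2,numpy as np
s=ctrl.read_state();print(s, ctrl.tips_ahead)
for n in("scene","top"):
    c=ctrl.capture(n);cv2.imwrite(f"pics/{n}0.png",c["image"]);print(n,c["fx"],c["cx"],c["cy"],np.round(c["T"],3).tolist())
    cv2.imwrite(f"pics/{n}0b.png",cv2.resize(c["image"],(800,600),interpolation=cv2.INTER_CUBIC))
E
```

```text
{'clock': 0.0, 'joint_pos': array([-72.60438049,  30.77764449,  -0.25528405,  88.17097206,
         0.14962354,  61.15238915,  -4.07864721]), 'joint_velocities': array([-0.00492911,  0.02243732, -0.02001326, -0.08641144,  0.05743243,
        0.04045777, -0.06217733]), 'tau': array([ 3.09562511e-04, -5.83395553e+01,  1.04816593e+00, -2.59102339e+01,
        1.22781793e-02,  9.33801552e-03,  1.42904977e-05]), 'eef_pos': array([234.72698308, 605.49495792, 252.40937436]), 'ee_rot': array([-1.79899603e+02,  7.45829421e-03,  1.58817491e+02]), 'contact_force': array([ 0.41471507, -0.08399872, -0.35662598]), 'wrist_torque': array([-0.02531074,  0.00936901,  0.00507605]), 'gripper_force': 0.0, 'finger_gap': 1.002939798697396} 22.0
scene 363.06949738876 258.8625034778633 194.78512682398429 [[-0.86, 0.386, -0.335, 936.748], [0.511, 0.632, -0.583, 717.432], [-0.014, -0.672, -0.74, 1144.846], [0.0, 0.0, 0.0, 1.0]]
top 408.28438887319754 260.56345769505083 196.84812660533288 [[0.018, -0.995, 0.094, 326.215], [-1.0, -0.018, 0.001, -83.858], [0.001, -0.094, -0.996, 1527.171], [0.0, 0.0, 0.0, 1.0]]
```

View pics/scene0b.png

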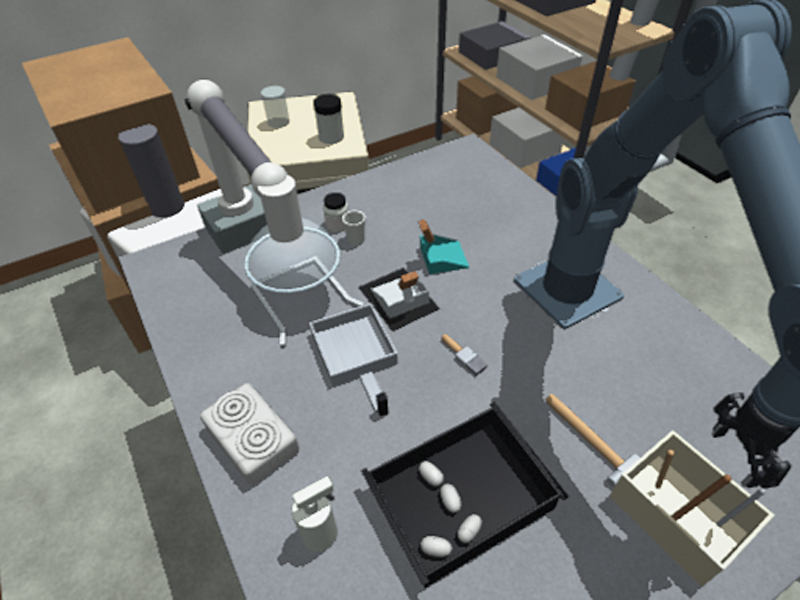

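View pics/top0b.png

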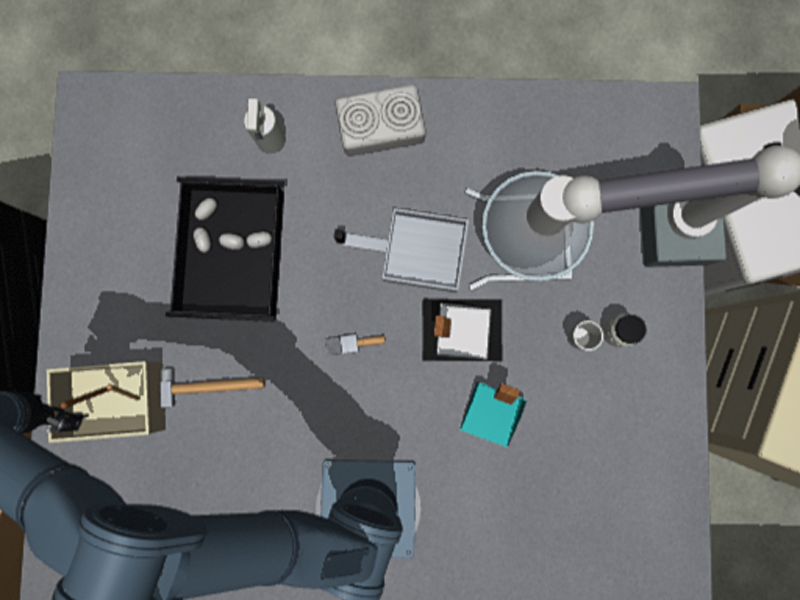

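Four fragments are in the far half of the tote (800x600 top view, about (205,209), (202,240), (231,241), (259,240)). There are two scoop candidates. The aluminium one stands on the black mat at (465,331), which matches the description. The turquoise one at (493,411) on the bare bench is the look-alike.

```bash
cat > h.py <<'E'
import numpy as np,cv2
from scipy.spatial.transform import Rotation as R
from rig import ctrl
def onplane(c,uv,z):
    T=np.array(c["T"]);uv=np.atleast_2d(uv).astype(float)
    d=np.c_[(uv[:,0]-c["cx"])/c["fx"],(uv[:,1]-c["cy"])/c["fy"],np.ones(len(uv))]@T[:3,:3].T
    return T[:3,3]+d*((z-T[2,3])/d[:,2])[:,None]
def proj(c,P):
    T=np.array(c["T"]);q=(np.atleast_2d(P)-T[:3,3])@T[:3,:3]
    return np.c_[c["fx"]*q[:,0]/q[:,2]+c["cx"],c["fy"]*q[:,1]/q[:,2]+c["cy"]]
def blobs(m,amin=20):
    n,l,s,ce=cv2.connectedComponentsWithStats(m.astype(np.uint8));out=[]
    for i in range(1,n):
        if s[i,4]>=amin:
            k=max(cv2.findContours((l==i).astype(np.uint8),cv2.RETR_EXTERNAL,cv2.CHAIN_APPROX_NONE)[0],key=len)
            out.append((s[i,4],ce[i],cv2.minAreaRect(k),k))
    return out
def wristray(c,uv,st):
    "rays (origin, dirs) in the world from the fisheye wrist camera"
    H=np.array(c["hand_eye"]);uv=np.atleast_2d(uv).astype(float)-[c["cx"],c["cy"]]
    r=np.hypot(*uv.T);th=r/c["fx"];d=np.c_[uv*(np.sin(th)/np.maximum(r,1e-9))[:,None],np.cos(th)]
    Rt=R.from_euler("xyz",st["ee_rot"],degrees=True).as_matrix()
    return Rt@H[:3,3]+st["eef_pos"],d@H[:3,:3].T@Rt.T
def wplane(c,uv,st,z):
    o,d=wristray(c,uv,st);return o+d*((z-o[2])/d[:,2])[:,None]
E
python3 - <<'E'
from h import *
c=ctrl.capture("top");im=c["image"];hsv=cv2.cvtColor(im,cv2.COLOR_BGR2HSV);k=800/512
np.set_printoptions(suppress=True,precision=1)
def reg(m,x0,x1,y0,y1):
    q=np.zeros_like(m);a=[int(v/k) for v in(y0,y1,x0,x1)];q[a[0]:a[1],a[2]:a[3]]=m[a[0]:a[1],a[2]:a[3]];return q
V=hsv[...,2];S=hsv[...,1]
for a,ce,r,kk in blobs(reg(V>110,183,277,190,305)): print("stone",a,onplane(c,ce,23)[0],[r[1],r[2]])
for nm,m,z in(("tote",reg(V<60,160,292,170,325),70),("mat",reg((V<60),415,510,290,368),3),):
    for a,ce,r,kk in blobs(m,100)[:3]:
        print(nm,a,onplane(c,cv2.boxPoints(r),z)[:,:2].tolist(),ce*k)
print("toteclick",onplane(c,np.array([(180,179),(286,181),(275,319),(168,314)])/k,70)[:,:2].tolist())
print("tray",onplane(c,np.array([(392,207),(467,217),(457,291),(383,278)])/k,45)[:,:2].tolist(),"handle",onplane(c,np.array([(341,235)])/k,68)[:,:2])
for a,ce,r,kk in blobs(reg((S>100)&(hsv[...,0]<25),425,480,300,350)): print("wood",a,onplane(c,ce,115)[0],onplane(c,cv2.boxPoints(r),115)[:,:2].tolist())
a=im[170:275,190:360];cv2.imwrite("pics/crop1.png",cv2.resize(a,None,fx=4.7,fy=4.7,interpolation=cv2.INTER_CUBIC))
E
```

```text
stone 112 [700.4 408.3  23. ] [(8.485280990600586, 14.849241256713867), 45.0]
stone 106 [624.7 414.   23. ] [(14.862703323364258, 7.905693531036377), 71.56504821777344]
stone 112 [627.6 277.3  23. ] [(8.0, 14.0), 90.0]
stone 106 [622.1 343.   23. ] [(8.0, 14.0), 90.0]
tote 5537 [[432.8602594585713, 470.7041734247697], [768.7893101696427, 469.18663633511017], [758.042805244248, 210.42797590818475], [422.60851512041745, 217.43984070592677]] [227.6 250.4]
mat 844 [[493.5424322365202, -117.73027426828486], [496.9988821888528, -305.47889703381634], [350.98822232702406, -306.1430600932137], [347.5803268163768, -120.08302377437225]] [460.4 328.2]
toteclick [[756.6599952767272, 453.78546056366065], [756.4821355338003, 205.8396675336556], [432.63625635381806, 219.29985877320007], [439.6148420659869, 464.8224773770253]]
tray [[705.5015242771708, -42.516262223689196], [684.672219831001, -220.41822219606553], [507.94584735777084, -198.68609964617505], [535.4345154384043, -24.910056017722958]] handle [[631.1  73.9]]
wood 122 [ 421.5 -158.1  115. ] [[446.8477416978276, -143.56892656664826], [447.4220547668217, -174.80577807088386], [398.8147266103317, -175.39804897554393], [398.2433245766387, -144.26239177232392]]
```

View pics/crop1.png

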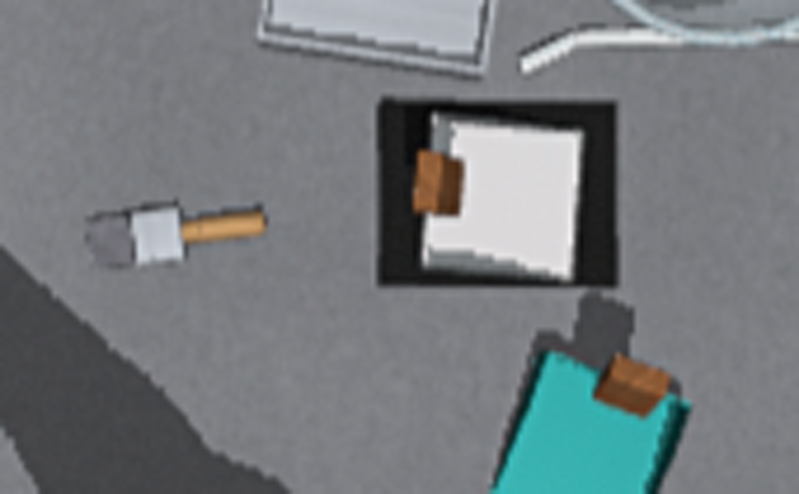

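The crop confirms it: the aluminium scoop stands on the black mat, with its wooden handle at the left (438,183) and its lip at the right (577,205). The turquoise look-alike, lower right, stays untouched.

```bash
cat >> h.py <<'E'
def toolR(yaw,tilt):
    "tool y = scoop x, tool x = scoop y; tilt (deg) of the fingers: 22.9 means pan level, more means lip up"
    t=np.radians(tilt);M=np.array([[0,np.cos(t),np.sin(t)],[1,0,0],[0,np.sin(t),-np.cos(t)]])
    return R.from_euler("z",yaw,degrees=True)*R.from_matrix(M)
def scoopTCP(lip,yaw,pitch=0):
    "TCP pose for the held scoop: lip point (world), yaw, pitch (deg, lip up +)"
    Rs=R.from_euler("z",yaw,degrees=True)*R.from_euler("y",-pitch,degrees=True)
    g=np.array(lip)+Rs.apply([-115,0,110]);Rt=toolR(yaw,np.degrees(.4)+pitch)
    return g-Rt.apply([0,0,3]),Rt
def plan(p0,R0,p1,R1,n=None,v=.9):
    "constant rows from pose 0 to pose 1"
    w=(R0.inv()*R1).as_rotvec();p=R0.inv().apply(p1-p0)
    n0=max(np.linalg.norm(p)/30/v,np.degrees(np.linalg.norm(w))/6/v)
    n=n or int(np.ceil(n0*1.1+.2))
    while 1:
        r=R.from_rotvec(w/n).as_matrix();A=np.zeros((3,3));B=np.eye(3)
        for _ in range(n):A+=B;B=B@r
        row=np.r_[np.linalg.solve(A,p)/30,np.degrees(w/n)/6]
        if abs(row).max()<=.99:break
        n+=1
    row=np.round(row,3);print("n",n,"row",row.tolist());return n,row
def cur():
    s=ctrl.read_state();return s["eef_pos"],R.from_euler("xyz",s["ee_rot"],degrees=True),s
E
python3 - <<'E'
from h import *
c=ctrl.capture("top")
f=lambda x,y:(190+x/4.7,170+y/4.7)
L=onplane(c,[f(583,130),f(572,280)],5);print(L.tolist(), np.linalg.norm(L[0]-L[1]))
print("rear bottom-ish",onplane(c,[f(432,112),f(422,268)],50).tolist())
print("mat",onplane(c,[f(378,101),f(617,101),f(617,286),f(378,286)],3)[:,:2].tolist())
lip=L.mean(0);lip[2]=3;yaw=-94
p1,R1=scoopTCP(lip,yaw);print("lip",lip,"tcp",p1,R1.as_euler("xyz",degrees=True))
pre=p1-R1.apply([0,0,110]);print("pre",pre)
p,Rr,s=cur();plan(p,Rr,pre,R1)
E
```

```text
[[471.27749137653154, -282.993707576581, 5.0], [351.96763343469615, -275.00057282674544, 5.0]] 119.57730723356322
rear bottom-ish [[478.8294345056962, -160.1805777336749, 50.0], [358.2832570683475, -154.1113265688029, 50.0]]
mat [[491.72393405116236, -119.35754798323755], [495.23860444994784, -310.2809348411921], [347.9182312844728, -310.90753982110533], [344.4533790674894, -121.71688526817897]]
lip [ 411.62256241 -278.9971402     3.        ] tcp [ 419.72605024 -163.11186521  115.76318298] [157.08168819   0.          -4.        ]
pre [ 422.71413978 -120.38019394  217.07989232]
n 34 row [-0.936, 0.407, 0.223, -0.024, -0.158, 0.784]
```

Request:
{"fn": "step_arm", "kwargs": {"deltas": [[-0.936,0.407,0.223,-0.024,-0.158,0.784],[-0.936,0.407,0.223,-0.024,-0.158,0.784],[-0.936,0.407,0.223,-0.024,-0.158,0.784],[-0.936,0.407,0.223,-0.024,-0.158,0.784],[-0.936,0.407,0.223,-0.024,-0.158,0.784],[-0.936,0.407,0.223,-0.024,-0.158,0.784],[-0.936,0.407,0.223,-0.024,-0.158,0.784],[-0.936,0.407,0.223,-0.024,-0.158,0.784],[-0.936,0.407,0.223,-0.024,-0.158,0.784],[-0.936,0.407,0.223,-0.024,-0.158,0.784],[-0.936,0.407,0.223,-0.024,-0.158,0.784],[-0.936,0.407,0.223,-0.024,-0.158,0.784],[-0.936,0.407,0.223,-0.024,-0.158,0.784],[-0.936,0.407,0.223,-0.024,-0.158,0.784],[-0.936,0.407,0.223,-0.024,-0.158,0.784],[-0.936,0.407,0.223,-0.024,-0.158,0.784],[-0.936,0.407,0.223,-0.024,-0.158,0.784]], "jaw": 0}}

```text
clock: 1.62
eef_pos: [632.9, 321.8, 205.1]
ee_rot: [168.5, 9.8, 77.1]
contact_force: [-0.6, 0.1, -0.0]
finger_gap: 0.997
gripper_force: 0.0
```

Run:
```python
from h import *
p1,R1=scoopTCP([411.6,-279,3],-93.8);pre=p1-R1.apply([0,0,110])
p,Rr,s=cur();print(p,s["ee_rot"],s["joint_pos"]);plan(p,Rr,pre,R1)
c=ctrl.capture("wrist");cv2.imwrite("pics/w1.png",c["image"]);print({k:v for k,v in c.items() if k!="image"})
```

```text
[632.9280857  321.78082043 205.14643416] [168.54687496   9.80749812  77.13484444] [-54.47820097  41.74494514  27.98826237  83.56814521  -3.82214259
  57.15346648 -42.8586672 ]
n 21 row [-0.754, 0.334, 0.18, -0.02, -0.128, 0.631]
{'fx': 297.3186396354542, 'fy': 297.3186396354542, 'cx': 257.59742929839626, 'cy': 191.5889600899658, 'hand_eye': array([[-2.49356164e-04, -9.55239068e-01, -2.95834855e-01,
         7.61156896e+01],
       [ 9.99999887e-01, -3.58038386e-04,  3.13202167e-04,
        -3.09872214e-01],
       [-4.05103180e-04, -2.95834744e-01,  9.55239049e-01,
        -1.21488418e+02],
       [ 0.00000000e+00,  0.00000000e+00,  0.00000000e+00,
         1.00000000e+00]])}
```

Request:
{"fn": "step_arm", "kwargs": {"deltas": [[-0.754,0.334,0.18,-0.02,-0.128,0.631],[-0.754,0.334,0.18,-0.02,-0.128,0.631],[-0.754,0.334,0.18,-0.02,-0.128,0.631],[-0.754,0.334,0.18,-0.02,-0.128,0.631],[-0.754,0.334,0.18,-0.02,-0.128,0.631],[-0.754,0.334,0.18,-0.02,-0.128,0.631],[-0.754,0.334,0.18,-0.02,-0.128,0.631],[-0.754,0.334,0.18,-0.02,-0.128,0.631],[-0.754,0.334,0.18,-0.02,-0.128,0.631],[-0.754,0.334,0.18,-0.02,-0.128,0.631],[-0.754,0.334,0.18,-0.02,-0.128,0.631],[-0.754,0.334,0.18,-0.02,-0.128,0.631],[-0.754,0.334,0.18,-0.02,-0.128,0.631],[-0.754,0.334,0.18,-0.02,-0.128,0.631],[-0.754,0.334,0.18,-0.02,-0.128,0.631],[-0.754,0.334,0.18,-0.02,-0.128,0.631],[-0.754,0.334,0.18,-0.02,-0.128,0.631],[-0.754,0.334,0.18,-0.02,-0.128,0.631],[-0.754,0.334,0.18,-0.02,-0.128,0.631],[-0.754,0.334,0.18,-0.02,-0.128,0.631]]}}

```text
clock: 3.33
eef_pos: [445.1, -108.7, 218.5]
ee_rot: [157.3, 0.8, -0.0]
contact_force: [0.5, -1.2, 0.0]
finger_gap: 0.998
gripper_force: 0.0
```

Request:
{"fn": "step_arm", "kwargs": {"deltas": [[-0.754,0.334,0.18,-0.02,-0.128,0.631],[0,0,0,0,0,0],[0,0,0,0,0,0]]}}

```text
clock: 3.58
eef_pos: [422.7, -119.5, 217.5]
ee_rot: [157.1, 0.1, -3.6]
contact_force: [0.0, -0.2, -0.1]
finger_gap: 1.001
gripper_force: 0.0
```

Run:
```python
from h import *
p1,R1=scoopTCP([411.6,-279,3],-93.8)
p,Rr,s=cur();print(p,s["ee_rot"],s["joint_pos"]);plan(p,Rr,p1,R1)
c=ctrl.capture("wrist");im=c["image"];cv2.imwrite("pics/w2.png",im)
w1=cv2.imread("pics/w1.png");cv2.imwrite("pics/w12.png",cv2.resize(np.hstack([w1,im]),(800,300),interpolation=cv2.INTER_AREA))
h=cv2.cvtColor(im,cv2.COLOR_BGR2HSV)
for a,ce,r,k in blobs((h[...,1]>100)&(h[...,0]<25)&(h[...,2]>40),100): print("wood",a,ce,r)
```

```text
[ 422.722499   -119.49304159  217.53679071] [ 1.57136663e+02  1.18275110e-01 -3.63547379e+00] [-58.16790273  27.72881829  65.98875407 125.3414149   -3.41679156
  42.16851035 -86.07297945]
n 5 row [-0.003, 0.005, 0.738, -0.002, 0.001, 0.007]
wood 1236 [256.67071197 205.69902913] ((257.0, 205.5), (51.0, 24.0), 90.0)
wood 641 [ 83.99219969 222.92199688] ((84.10001373291016, 222.3000030517578), (13.28156566619873, 54.391170501708984), 71.56504821777344)
wood 109 [402.66972477 379.63302752] ((403.5, 378.5), (9.0, 17.0), 90.0)
```

View pics/w12.png

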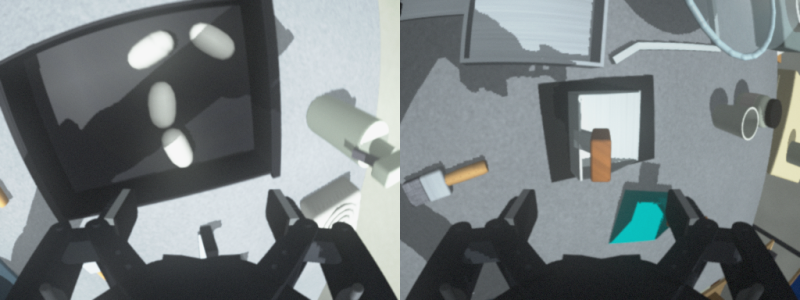

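The left half shows the tote from above with 4 fragments. The right half shows the handle centred between the fingers at (600,153), with the grey pan on its mat. The grasp is aligned, so I descend and close.

Request:
{"fn": "step_arm", "kwargs": {"deltas": [[0,0,0.74,0,0,0],[0,0,0.74,0,0,0],[0,0,0.74,0,0,0],[0,0,0.74,0,0,0],[0,0,0.5,0,0,0],[0,0,0.24,0,0,0],[0,0,0,0,0,0]]}}

```text
clock: 4.22
eef_pos: [420.8, -162.8, 114.6]
ee_rot: [157.1, 0.2, -3.6]
contact_force: [-0.6, 1.5, 0.5]
finger_gap: 1.002
gripper_force: 0.0
```

Request:
{"fn": "step_arm", "kwargs": {"deltas": [[0,0,0,0,0,0],[0,0,0,0,0,0],[0,0,0,0,0,0],[0,0,0,0,0,0],[0,0,0,0,0,0],[0,0,0,0,0,0],[0,0,0,0,0,0],[0,0,0,0,0,0],[0,0,0,0,0,0],[0,0,0,0,0,0]], "jaw": 255}}

```text
clock: 5.05
eef_pos: [420.9, -162.3, 115.7]
ee_rot: [157.1, 0.1, -3.6]
contact_force: [-1.3, 4.1, 7.6]
finger_gap: 0.225
gripper_force: 60.5
```

Run:
```python
from h import *
p,Rr,s=cur();print(p,s["ee_rot"],s["joint_pos"],s["finger_gap"])
# tote & stones from w1 (pose known)
st=dict(eef_pos=np.array([632.928,321.781,205.146]),ee_rot=[168.54687496,9.80749812,77.13484444])
c=ctrl.capture("wrist");im=cv2.imread("pics/w1.png");g=cv2.cvtColor(im,cv2.COLOR_BGR2GRAY)
for a,ce,r,k in blobs((g>120)&(np.indices(g.shape)[0]<240),300):print(a,ce,r[1],r[2],wplane(c,ce,st,23)[0])
k=512/400
for n,uv,z in(("inner floor corners?",[(40,57),(75,193),(252,177)],5),("rim corners",[(2,62),(70,220),(278,177),(268,2)],70)):
    print(n,wplane(c,np.array(uv)*k,st,z)[:,:2].tolist())
cv2.imwrite("pics/w1b.png",cv2.resize(im,(800,600)))
```

```text
[ 420.92241396 -162.32807955  115.74761606] [ 1.57123147e+02  5.09779705e-02 -3.60287704e+00] [-40.12700792  37.26885612  50.58287593 128.39378855 -11.42961865
  26.18190243 -79.38617822] 0.2250477842155788
7715 [71.92858069 23.34102398] (77.0, 242.0) 90.0 [520.758127   485.61650628  23.        ]
37713 [431.59480816 120.24201204] (229.99996948242188, 238.99996948242188) -0.0 [898.23937424 296.75958462  23.        ]
1769 [270.80045223  51.26568683] (61.96803283691406, 33.60649108886719) 29.05460548400879 [698.66990237 405.32485712  23.        ]
2157 [191.54427446  64.06954103] (38.65218734741211, 68.06715393066406) 58.392494201660156 [622.7434426  409.59354984  23.        ]
1642 [207.43483557 133.75700365] (57.0, 34.0) 90.0 [621.1427936 338.8261459  23.       ]
2375 [ 15.05263158 205.536     ] (46.99999237060547, 102.99998474121094) -0.0 [369.90199008 327.6237798   23.        ]
1395 [227.13261649 189.66953405] (51.876773834228516, 31.752164840698242) 63.43495178222656 [625.86895111 272.94217412  23.        ]
inner floor corners? [[476.24523032886555, 448.89392591428737], [440.31978545292804, 233.35127765599697], [735.5748683471569, 173.17071002954518]]
rim corners [[458.45630307282465, 457.8051154152786], [448.3431147160477, 231.25925658066456], [753.0143541429343, 211.31006232691794], [757.9890621134392, 441.9427090461572]]
```

View pics/w1b.png

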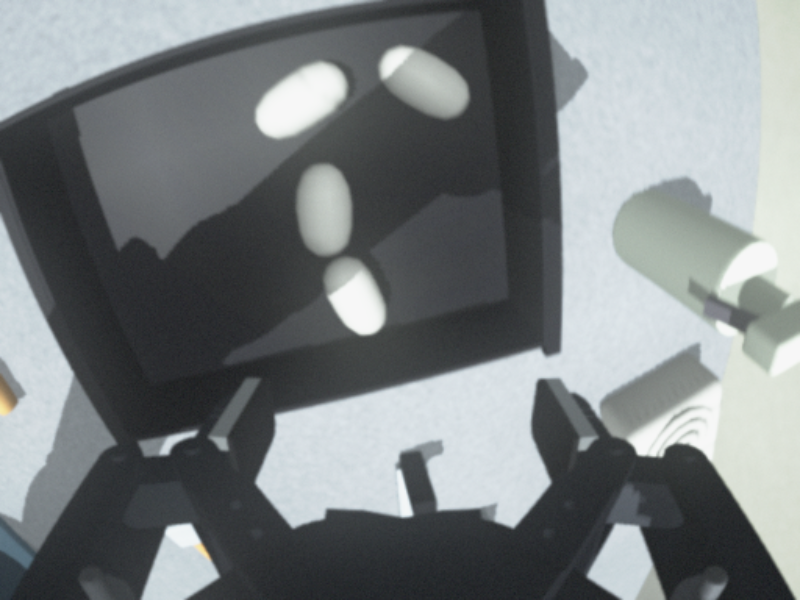

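Holding the scoop (60 N grip). The enlarged view shows the tote floor corners at (75,107), (150,380), (507,298) and (480,12), with 4 stones inside.

Run:
```python
from h import *
np.set_printoptions(suppress=True,precision=1)
st=dict(eef_pos=np.array([632.928,321.781,205.146]),ee_rot=[168.54687496,9.80749812,77.13484444])
c=ctrl.capture("wrist");k=512/800
F=wplane(c,np.array([(75,107),(150,380),(507,298),(480,12)])*k,st,5)[:,:2];print(F,F.mean(0),np.linalg.norm(F-np.roll(F,-1,0),axis=1))
d=F[2]-F[1]+F[3]-F[0];yaw=np.degrees(np.arctan2(d[1],d[0]));print("tote yaw",yaw)
Rm=wplane(c,np.array([(128,440),(557,352)])*k,st,70)[:,:2];print(Rm)
# transit plan: lift, then over tote near end
p,Rr,s=cur()
up=p+[0,30,140];plan(p,Rr,up,Rr)
yaw=-2.5
p1,R1=scoopTCP([520,375,150],yaw,0);print(p1);plan(up,Rr,p1,R1)
```

```text
[[474.  454.9]
 [443.3 238.9]
 [742.3 227.6]
 [750.  445.3]] [602.4 341.7] [218.2 299.2 217.9 276.2]
tote yaw -2.091508792745652
[[438.7 233.5]
 [753.8 212.8]]
n 7 row [-0.01, 0.128, -0.67, 0.0, 0.0, 0.0]
[403.9 380.1 262.8]
n 22 row [0.532, -0.624, -0.275, -0.001, 0.269, -0.636]
```

```bash
cat >> h.py <<'E'
TC=np.array([596.,340.]);TY=-2.1
def tote(tx,ty,z):
    return np.r_[TC+R.from_euler("z",TY,degrees=True).apply([tx,ty,0])[:2],z]
E
python3 - <<'E'
from h import *
p,Rr,s=cur();up=p+[0,30,140]
p1,R1=scoopTCP(tote(-18,42,110),TY,0);print(p1);plan(up,Rr,p1,R1)
E
```

```text
[463.46088897 386.88821499 222.76318298]
n 22 row [0.619, -0.595, -0.197, -0.001, 0.27, -0.638]
```

Request:
{"fn": "step_arm", "kwargs": {"deltas": [[-0.01,0.128,-0.67,0,0,0],[-0.01,0.128,-0.67,0,0,0],[-0.01,0.128,-0.67,0,0,0],[-0.01,0.128,-0.67,0,0,0],[-0.01,0.128,-0.67,0,0,0],[-0.01,0.128,-0.67,0,0,0],[-0.01,0.128,-0.67,0,0,0],[0,0,0,0,0,0]]}}

```text
clock: 5.82
eef_pos: [422.1, -132.1, 257.6]
ee_rot: [157.2, -0.1, -3.6]
contact_force: [1.2, -0.4, -2.0]
finger_gap: 0.226
gripper_force: 59.5
```

Request:
{"fn": "step_arm", "kwargs": {"deltas": [[0.619,-0.595,-0.197,-0.001,0.27,-0.638],[0.619,-0.595,-0.197,-0.001,0.27,-0.638],[0.619,-0.595,-0.197,-0.001,0.27,-0.638],[0.619,-0.595,-0.197,-0.001,0.27,-0.638],[0.619,-0.595,-0.197,-0.001,0.27,-0.638],[0.619,-0.595,-0.197,-0.001,0.27,-0.638],[0.619,-0.595,-0.197,-0.001,0.27,-0.638],[0.619,-0.595,-0.197,-0.001,0.27,-0.638],[0.619,-0.595,-0.197,-0.001,0.27,-0.638],[0.619,-0.595,-0.197,-0.001,0.27,-0.638],[0.619,-0.595,-0.197,-0.001,0.27,-0.638],[0.619,-0.595,-0.197,-0.001,0.27,-0.638],[0.619,-0.595,-0.197,-0.001,0.27,-0.638],[0.619,-0.595,-0.197,-0.001,0.27,-0.638],[0.619,-0.595,-0.197,-0.001,0.27,-0.638],[0.619,-0.595,-0.197,-0.001,0.27,-0.638],[0.619,-0.595,-0.197,-0.001,0.27,-0.638],[0.619,-0.595,-0.197,-0.001,0.27,-0.638],[0.619,-0.595,-0.197,-0.001,0.27,-0.638],[0.619,-0.595,-0.197,-0.001,0.27,-0.638]]}}

```text
clock: 7.48
eef_pos: [493.6, 346.6, 224.9]
ee_rot: [157.1, 0.0, 79.9]
contact_force: [0.2, 0.1, -1.0]
finger_gap: 0.227
gripper_force: 59.5
```

Request:
{"fn": "step_arm", "kwargs": {"deltas": [[0.619,-0.595,-0.197,-0.001,0.27,-0.638],[0.619,-0.595,-0.197,-0.001,0.27,-0.638],[0,0,0,0,0,0],[0,0,0,0,0,0]]}}

```text
clock: 7.82
eef_pos: [461.3, 388.4, 221.6]
ee_rot: [157.1, 0.1, 88.1]
contact_force: [-0.1, -0.0, -2.1]
finger_gap: 0.227
gripper_force: 59.5
```

Run:
```python
from h import *
p,Rr,s=cur();print(p,s["ee_rot"],s["joint_pos"])
p1,R1=scoopTCP(tote(-18,42,12),TY,0);print(p1);plan(p,Rr,p1,R1)
c=ctrl.capture("wrist");a=c["image"];b=ctrl.capture("scene")["image"]
cv2.imwrite("pics/m2.png",cv2.resize(np.hstack([a,b]),(800,300),interpolation=cv2.INTER_AREA))
```

```text
[461.27091009 388.39014944 221.61860331] [1.57113655e+02 5.35231911e-02 8.81302302e+01] [-80.49801132  25.16806385  33.60942935 112.31415898   8.42629778
  32.52931775 -59.58269132]
[463.46088897 386.88821499 124.76318298]
n 5 row [-0.009, -0.237, 0.601, -0.001, -0.001, 0.008]
```

View pics/m2.png

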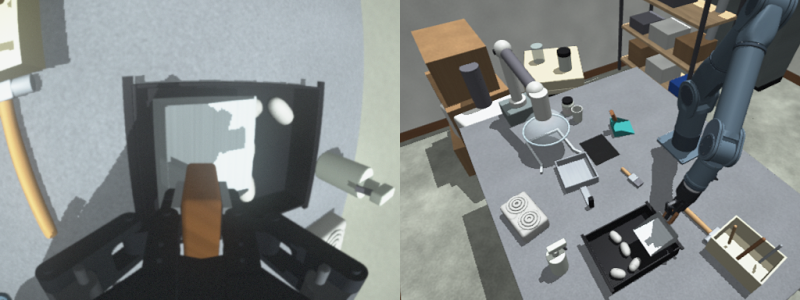

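The scoop is over the near part of the tote (pan at (210,145) in the left half), with the stones ahead of its lip. I descend now.

Request:
{"fn": "step_arm", "kwargs": {"deltas": [[-0.01,-0.237,0.6,0,0,0.01],[-0.01,-0.237,0.6,0,0,0.01],[-0.01,-0.237,0.6,0,0,0.01],[-0.01,-0.237,0.6,0,0,0.01],[-0.01,-0.237,0.6,0,0,0],[0,0,0,0,0,0]]}}

```text
clock: 8.42
eef_pos: [464.8, 382.3, 122.0]
ee_rot: [157.2, 0.3, 87.5]
contact_force: [-0.3, -1.1, -2.2]
finger_gap: 0.226
gripper_force: 59.4
```

Request:
{"fn": "step_arm", "kwargs": {"deltas": [[0,-0.04,0.092,0,0,0],[0,-0.04,0.092,0,0,0],[0,0,0,0,0,0]]}}

```text
clock: 8.67
eef_pos: [466.1, 385.2, 119.9]
ee_rot: [157.0, -0.1, 87.6]
contact_force: [-1.0, -0.9, -1.1]
finger_gap: 0.228
gripper_force: 59.4
```

Request:
{"fn": "step_arm", "kwargs": {"deltas": [[0,-0.025,0.06,0,0,0],[0,0,0,0,0,0]]}}

```text
clock: 8.83
eef_pos: [465.9, 385.4, 117.9]
ee_rot: [157.0, -0.1, 87.6]
contact_force: [0.5, 0.1, -1.0]
finger_gap: 0.225
gripper_force: 59.6
```

Request:
{"fn": "step_arm", "kwargs": {"deltas": [[0,-0.02,0.046,0,0,0],[0,0,0,0,0,0]]}}

```text
clock: 9.0
eef_pos: [467.1, 386.0, 117.8]
ee_rot: [156.9, -0.2, 87.6]
contact_force: [-2.2, -0.6, 9.5]
finger_gap: 0.224
gripper_force: 61.0
```

Request:
{"fn": "step_arm", "kwargs": {"deltas": [[0,0.215,0.091,0,0,0],[0,0.215,0.091,0,0,0],[0,0.215,0.091,0,0,0],[0,0.215,0.091,0,0,0],[0,0.215,0.091,0,0,0],[0,0.215,0.091,0,0,0],[0,0.215,0.091,0,0,0],[0,0.215,0.091,0,0,0],[0,0.215,0.091,0,0,0],[0,0.215,0.091,0,0,0],[0,0.215,0.091,0,0,0],[0,0.215,0.091,0,0,0]]}}

```text
clock: 10.0
eef_pos: [551.1, 382.4, 117.8]
ee_rot: [156.9, -0.2, 87.6]
contact_force: [-1.0, -1.0, 8.3]
finger_gap: 0.228
gripper_force: 60.8
```

Run:
```python
from h import *
p,Rr,s=cur();print(p,s["ee_rot"],s["joint_pos"],s["contact_force"])
c=ctrl.capture("wrist");a=c["image"];b=ctrl.capture("scene")["image"]
cv2.imwrite("pics/m3.png",np.hstack([cv2.resize(a[60:300,130:430],(400,320)),cv2.resize(b[230:384,220:390],(353,320),interpolation=cv2.INTER_CUBIC)]))
```

```text
[551.05609572 382.39093486 117.80808935] [156.9144766   -0.17855924  87.62955224] [-65.0555522   38.7486513   25.22353208 106.54213229   4.63996091
  21.97506506 -53.48825241] [-1.01328076 -0.96511272  8.31648551]
```

View pics/m3.png

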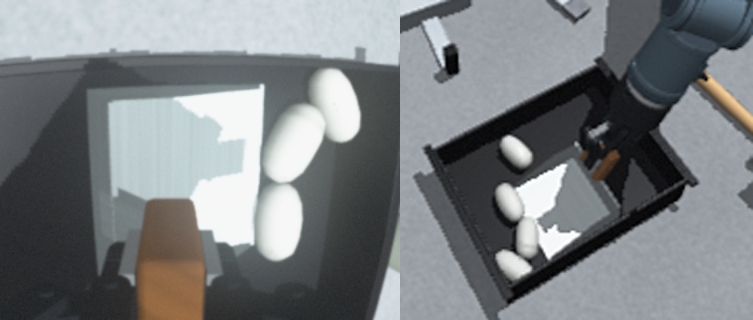

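The lip rides the floor, with three stones bunched ahead of it ((292,140), (333,105), (278,220)) and the fourth off to the side. I keep going to the far wall.

Request:
{"fn": "step_arm", "kwargs": {"deltas": [[0,0.154,0.065,0,0,0],[0,0.154,0.065,0,0,0],[0,0.154,0.065,0,0,0],[0,0.154,0.065,0,0,0],[0,0.154,0.065,0,0,0],[0,0.154,0.065,0,0,0],[0,0.154,0.065,0,0,0],[0,0.154,0.065,0,0,0],[0,0.154,0.065,0,0,0],[0,0.154,0.065,0,0,0]]}}

```text
clock: 10.93
eef_pos: [600.4, 380.7, 117.8]
ee_rot: [156.9, -0.2, 87.7]
contact_force: [-3.1, 0.4, 11.1]
finger_gap: 0.227
gripper_force: 61.3
```

Request:
{"fn": "step_arm", "kwargs": {"deltas": [[0,0.154,0.065,0,0,0],[0,0.154,0.065,0,0,0],[0,0.092,0.039,0,0,0],[0,0.092,0.039,0,0,0]]}}

```text
clock: 11.27
eef_pos: [616.1, 380.1, 117.8]
ee_rot: [157.0, -0.2, 87.7]
contact_force: [-5.0, -0.5, 11.2]
finger_gap: 0.225
gripper_force: 61.5
```

Request:
{"fn": "step_arm", "kwargs": {"deltas": [[0,0.092,0.039,0,0,0],[0,0.092,0.039,0,0,0]]}}

```text
clock: 11.43
eef_pos: [622.0, 379.9, 117.8]
ee_rot: [157.0, -0.2, 87.7]
contact_force: [-5.9, 0.6, 12.3]
finger_gap: 0.226
gripper_force: 61.5
```

Request:
{"fn": "step_arm", "kwargs": {"deltas": [[0,0.077,0.032,0,0,0],[0,0.077,0.032,0,0,0]]}}

```text
clock: 11.6
eef_pos: [626.9, 379.7, 117.8]
ee_rot: [157.0, -0.2, 87.7]
contact_force: [-5.1, 0.6, 10.5]
finger_gap: 0.229
gripper_force: 61.4
```

Request:
{"fn": "step_arm", "kwargs": {"deltas": [[0,0.061,0.026,0,0,0]]}}

```text
clock: 11.68
eef_pos: [629.0, 379.5, 117.8]
ee_rot: [157.0, -0.2, 87.7]
contact_force: [-5.3, 0.5, 10.5]
finger_gap: 0.228
gripper_force: 61.3
```

Run:
```python
from h import *
p,Rr,s=cur();print(p,s["ee_rot"],s["joint_pos"],s["contact_force"])
c=ctrl.capture("wrist");a=c["image"];b=ctrl.capture("scene")["image"]
cv2.imwrite("pics/m4.png",np.hstack([cv2.resize(a[60:300,130:430],(400,320)),cv2.resize(b[230:384,220:390],(353,320),interpolation=cv2.INTER_CUBIC)]))
```

```text
[629.03286793 379.53125766 117.84181773] [156.95583483  -0.16688587  87.66159059] [-55.90885948  42.44637358  21.29703114  97.17837522   3.65758162
  25.45944652 -47.43284645] [-5.32091232  0.45377612 10.53928589]
```

View pics/m4.png

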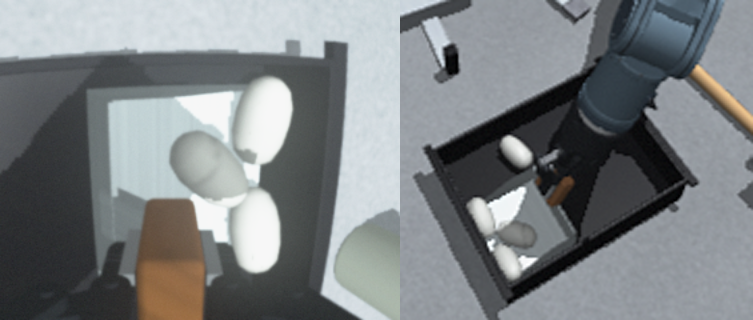

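One stone is inside the pan and two straddle the lip ((262,120), (255,230)), with a small gap left to the wall. I continue.

Request:
{"fn": "step_arm", "kwargs": {"deltas": [[0,0.092,0.039,0,0,0],[0,0.092,0.039,0,0,0]]}}

```text
clock: 11.95
eef_pos: [630.9, 379.4, 117.9]
ee_rot: [157.4, -0.0, 87.7]
contact_force: [-46.7, -9.1, 50.6]
finger_gap: 0.227
gripper_force: 68.5
```

Request:
{"fn": "step_arm", "kwargs": {"deltas": [[0,0.061,0.026,0,0,0],[0,0.061,0.026,0,0,0]]}}

```text
clock: 12.12
eef_pos: [631.5, 379.4, 118.3]
ee_rot: [157.7, 0.1, 87.7]
contact_force: [-61.2, -13.8, 65.7]
finger_gap: 0.229
gripper_force: 70.8
```

Request:
{"fn": "step_arm", "kwargs": {"deltas": [[0,0.061,0.026,0,0,0],[0,0.061,0.026,0,0,0]]}}

```text
clock: 12.28
eef_pos: [632.5, 379.5, 118.6]
ee_rot: [158.0, 0.2, 87.7]
contact_force: [-75.9, -14.3, 77.3]
finger_gap: 0.227
gripper_force: 73.5
```

Request:
{"fn": "step_arm", "kwargs": {"deltas": [[0,-0.12,-0.052,0,0,0],[0,-0.12,-0.052,0,0,0],[0,-0.12,-0.052,0,0,0],[0,0,0,0,0,0]]}}

```text
clock: 12.62
eef_pos: [630.2, 379.3, 117.5]
ee_rot: [157.0, -0.1, 87.7]
contact_force: [-4.3, 0.5, 11.1]
finger_gap: 0.226
gripper_force: 61.3
```

Run:
```python
from h import *
p,Rr,s=cur();print(p,s["ee_rot"],s["contact_force"])
# pitch lip-up 25 about rear-bottom while lifting
Rs=Rr*toolR(0,np.degrees(.4)).inv()   # scoop attitude
g=p+Rr.apply([0,0,3]);print("scoop rpy",Rs.as_euler("xyz",degrees=True),"lip",g+Rs.apply([115,0,-110]))
rear=g+Rs.apply([-5,0,-110])
def pose(pitch,dp):
    R2=Rs*R.from_euler("y",-pitch,degrees=True);g2=rear+dp-R2.apply([-5,0,-110]);Rt=R2*toolR(0,np.degrees(.4))
    return g2-Rt.apply([0,0,3]),Rt
a=pose(25,np.array([-6,0,2.]));plan(p,Rr,*a,n=8)
b=pose(28,np.array([-20,0,120.]));plan(*a,*b)
c=ctrl.capture("wrist");i=c["image"]
cv2.imwrite("pics/m5.png",cv2.resize(i[60:300,130:430],(400,320)))
```

```text
[630.24453699 379.31898614 117.45573406] [ 1.56997369e+02 -1.27980329e-01  8.76956925e+01] [-4.32896208  0.53050959 11.12432451]
scoop rpy [ 0.12798047 -0.08431934 -2.3044958 ] lip [746.49465572 374.89284315   4.86391345]
n 8 row [-0.001, -0.205, -0.102, -0.521, 0.0, -0.0]
n 5 row [-0.002, 0.499, -0.601, -0.1, -0.0, 0.0]
```

View pics/m5.png

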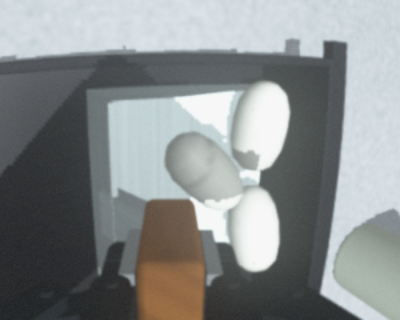

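The lip is at the wall, no slip, and all three stones have their weight on the pan. I tilt the lip up and lift.

Request:
{"fn": "step_arm", "kwargs": {"deltas": [[0,-0.19,-0.102,-0.521,0,0],[0,-0.19,-0.102,-0.521,0,0],[0,-0.19,-0.102,-0.521,0,0],[0,-0.19,-0.102,-0.521,0,0],[0,-0.19,-0.102,-0.521,0,0],[0,-0.19,-0.102,-0.521,0,0],[0,-0.19,-0.102,-0.521,0,0],[0,-0.19,-0.102,-0.521,0,0],[0,0,0,0,0,0],[0,0,0,0,0,0]]}}

```text
clock: 13.5
eef_pos: [597.4, 374.4, 114.5]
ee_rot: [140.2, 0.9, 86.9]
contact_force: [0.2, 0.7, -3.3]
finger_gap: 0.228
gripper_force: 59.8
```

Request:
{"fn": "step_arm", "kwargs": {"deltas": [[0,0.3,-0.38,-0.06,0,0],[0,0.3,-0.38,-0.06,0,0],[0,0.3,-0.38,-0.06,0,0],[0,0.3,-0.38,-0.06,0,0],[0,0.3,-0.38,-0.06,0,0],[0,0.3,-0.38,-0.06,0,0],[0,0.3,-0.38,-0.06,0,0],[0,0.3,-0.38,-0.06,0,0],[0,0,0,0,0,0]]}}

```text
clock: 14.25
eef_pos: [593.0, 375.7, 233.1]
ee_rot: [137.3, 0.7, 86.8]
contact_force: [0.9, 0.7, -5.6]
finger_gap: 0.227
gripper_force: 59.7
```

Run:
```python
from h import *
np.set_printoptions(suppress=True,precision=1)
p,Rr,s=cur();print(p,s["ee_rot"],s["joint_pos"],s["contact_force"])
c=ctrl.capture("wrist");i=c["image"];t=ctrl.capture("top");b=t["image"]
cv2.imwrite("pics/m6.png",np.hstack([cv2.resize(i,(400,300)),cv2.resize(b[100:250,90:290],(400,300),interpolation=cv2.INTER_CUBIC)]))
cv2.imwrite("pics/top6.png",b)
```

```text
[593.  375.7 233.1] [137.3   0.7  86.8] [-72.7  31.4  29.4 110.1  52.6  24.  -99.1] [ 0.9  0.7 -5.6]
```

View pics/m6.png

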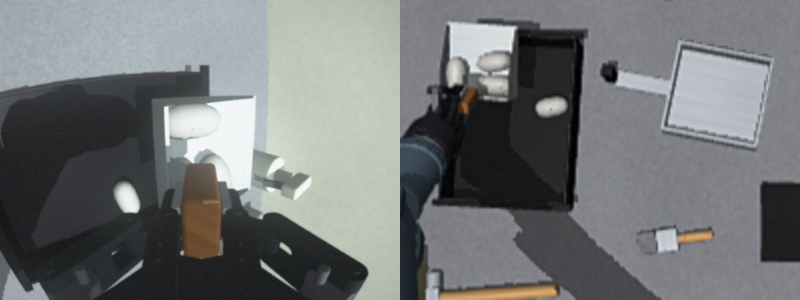

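Three fragments are sitting in the raised scoop. The fourth is still at (550,106) in the tote, and the tray is where it was at first. I take the load to the tray.

```bash
cat >> h.py <<'E'
def trayfind(c):
    "tray corners by the light-grey rim contour in the top view -> centre, yaw of its x"
    h=cv2.cvtColor(c["image"],cv2.COLOR_BGR2HSV);m=(h[...,2]>135)&(h[...,1]<60)
    q=np.zeros(m.shape,np.uint8);q[125:195,225:320]=m[125:195,225:320]
    q=cv2.morphologyEx(q,cv2.MORPH_OPEN,np.ones((5,5),np.uint8))
    a,ce,r,k=max(blobs(q,500),key=lambda b:b[0])
    P=onplane(c,cv2.boxPoints(r),25)[:,:2];return P.mean(0),P
E
python3 - <<'E'
from h import *
np.set_printoptions(suppress=True,precision=1)
t=ctrl.capture("top");ce,P=trayfind(t);print(ce,P.tolist())
f=lambda x,y:(90+(x-400)/2,100+y/2)
C=onplane(t,[f(679,41),f(773,60),f(758,148),f(664,130)],45)[:,:2];print("rim",C.tolist(),C.mean(0))
tc=C.mean(0);ty=-6.7
L=lambda tx,z:np.r_[tc+R.from_euler("z",ty,degrees=True).apply([tx,0,0])[:2],z]
p,Rr,s=cur()
W=[(L(-45,125),18),(L(-45,60),-6),(L(-45,48),-22),(L(-45,36),-42)]
prev=(p,Rr)
for l,pi in W:
    q=scoopTCP(l,ty,pi);print("->",q[0]);plan(*prev,*q,v=.6 if prev[0] is p else .35);prev=q
E
```

```text
[652.6 -43.7] [[595.7054931877788, 58.990699306731], [742.6087523004941, 34.02656696681527], [709.111314545681, -147.2054519695871], [562.8229110378377, -120.66173377137027]]
rim [[749.3692475575839, 37.76511708609095], [716.6279498329934, -137.20783819306143], [551.5447034852939, -112.12100205559565], [581.7414630874441, 61.0485597969229]] [649.8 -37.6]
-> [460.8 -15.4 196.3]
n 26 row [-0.513, -0.124, -0.048, 0.011, -0.011, 0.021]
-> [502.1 -20.3 184.3]
n 13 row [0.0, 0.078, 0.08, 0.308, -0.0, 0.0]
-> [540.1 -24.7 196.1]
n 9 row [0.0, 0.148, -0.019, 0.296, -0.0, 0.0]
-> [594.3 -31.1 197.5]
n 11 row [-0.0, 0.164, -0.028, 0.303, 0.0, -0.0]
```

The tray has been knocked: its centre is now about (650,-39), yaw about -10°. I re-plan to that.

Run:
```python
from h import *
tc=np.array([650.,-39]);ty=-10
L=lambda tx,z:np.r_[tc+R.from_euler("z",ty,degrees=True).apply([tx,0,0])[:2],z]
p,Rr,s=cur()
W=[(L(-45,125),18),(L(-45,60),-6),(L(-45,48),-22),(L(-45,36),-42)]
prev=(p,Rr)
for l,pi in W:
    q=scoopTCP(l,ty,pi);print("->",q[0]);plan(*prev,*q,v=.7 if prev[0] is p else .35);prev=q
```

```text
-> [462.56319897  -5.9498348  196.34619496]
n 22 row [-0.596, -0.134, -0.045, 0.013, -0.029, 0.043]
-> [503.51485848 -13.17071728 184.28834365]
n 13 row [-0.0, 0.078, 0.08, 0.308, 0.0, -0.0]
-> [541.21075089 -19.81752017 196.06959693]
n 9 row [-0.0, 0.148, -0.019, 0.296, 0.0, 0.0]
-> [594.9723496  -29.29714055 197.53111086]
n 11 row [0.0, 0.164, -0.028, 0.303, 0.0, 0.0]
```

Request:
{"fn": "step_arm", "kwargs": {"deltas": [[-0.3,-0.067,-0.022,0.006,-0.014,0.021],[-0.596,-0.134,-0.045,0.013,-0.029,0.043],[-0.596,-0.134,-0.045,0.013,-0.029,0.043],[-0.596,-0.134,-0.045,0.013,-0.029,0.043],[-0.596,-0.134,-0.045,0.013,-0.029,0.043],[-0.596,-0.134,-0.045,0.013,-0.029,0.043],[-0.596,-0.134,-0.045,0.013,-0.029,0.043],[-0.596,-0.134,-0.045,0.013,-0.029,0.043],[-0.596,-0.134,-0.045,0.013,-0.029,0.043],[-0.596,-0.134,-0.045,0.013,-0.029,0.043],[-0.596,-0.134,-0.045,0.013,-0.029,0.043],[-0.596,-0.134,-0.045,0.013,-0.029,0.043],[-0.596,-0.134,-0.045,0.013,-0.029,0.043],[-0.596,-0.134,-0.045,0.013,-0.029,0.043],[-0.596,-0.134,-0.045,0.013,-0.029,0.043],[-0.596,-0.134,-0.045,0.013,-0.029,0.043],[-0.596,-0.134,-0.045,0.013,-0.029,0.043],[-0.596,-0.134,-0.045,0.013,-0.029,0.043],[-0.596,-0.134,-0.045,0.013,-0.029,0.043],[-0.596,-0.134,-0.045,0.013,-0.029,0.043]]}}

```text
clock: 16.07
eef_pos: [506.9, 106.7, 180.7]
ee_rot: [140.7, 1.7, 82.3]
contact_force: [-0.2, -0.5, -5.5]
finger_gap: 0.226
gripper_force: 60.9
```

Request:
{"fn": "step_arm", "kwargs": {"deltas": [[-0.596,-0.134,-0.045,0.013,-0.029,0.043],[-0.596,-0.134,-0.045,0.013,-0.029,0.043],[-0.3,-0.067,-0.022,0.006,-0.014,0.021],[0,0,0,0,0,0],[0,0,0,0,0,0]]}}

```text
clock: 16.48
eef_pos: [499.3, 89.6, 166.0]
ee_rot: [141.7, 3.2, 82.3]
contact_force: [-0.2, 0.9, -5.7]
finger_gap: 0.229
gripper_force: 61.0
```

```bash
cat > dump.py <<'E'
from h import *
import sys
np.set_printoptions(suppress=True,precision=1)
t=ctrl.capture("top");ce,P=trayfind(t);print("tray",ce,P.tolist())
tc=np.array([float(sys.argv[1]),float(sys.argv[2])]);ty=float(sys.argv[3])
L=lambda tx,z:np.r_[tc+R.from_euler("z",ty,degrees=True).apply([tx,0,0])[:2],z]
p,Rr,s=cur();print(p,s["ee_rot"],s["joint_pos"],s["contact_force"])
W=[(L(-45,60),-6),(L(-45,48),-22),(L(-45,36),-42)]
prev=(p,Rr)
for l,pi in W:
    q=scoopTCP(l,ty,pi);print("->",q[0],q[1].as_euler("xyz",degrees=True));plan(*prev,*q,v=.35);prev=q
E
python3 dump.py 650 -39 -10
```

```text
tray [649.3 -64.3] [[594.8860154816593, 57.99512613949169], [741.7361877241486, 34.830874337135114], [703.4387935696536, -187.61047605711445], [557.2923519253363, -162.4998321679693]]
[499.3  90.5 166.4] [141.7   3.3  82.5] [   1.6   22.9  -36.3  137.3  103.    38.1 -130.1] [ 0.2 -0.7 -5.4]
-> [503.5 -13.2 184.3] [163.1   0.   80. ]
n 12 row [-0.285, 0.068, -0.01, 0.298, 0.025, 0.052]
-> [541.2 -19.8 196.1] [179.1   0.   80. ]
n 9 row [-0.0, 0.148, -0.019, 0.296, 0.0, 0.0]
-> [595.  -29.3 197.5] [-160.9    0.    80. ]
n 11 row [0.0, 0.164, -0.028, 0.303, 0.0, 0.0]
```

Run:
```python
from h import *
p,Rr,s=cur()
Rs=Rr*toolR(0,np.degrees(.4)).inv();print(Rs.as_euler("xyz",degrees=True))
R1=toolR(-8,np.degrees(.4)+2)
a=(np.array([515.,90,205]),R1);plan(p,Rr,*a,n=12)
q=scoopTCP(np.array([650-44,-31,75]),-10,-2);print(q[0]);plan(*a,*q,n=10)
```

```text
[ -3.39627909 -15.37429747  -6.63279771]
n 12 row [0.001, 0.094, -0.068, 0.186, 0.035, 0.029]
[495.54188435 -11.52325397 191.74870433]
n 10 row [-0.344, -0.028, 0.036, 0.067, -0.013, 0.031]
```

Request:
{"fn": "step_arm", "kwargs": {"deltas": [[0,0.094,-0.068,0.186,0.035,0.029],[0,0.094,-0.068,0.186,0.035,0.029],[0,0.094,-0.068,0.186,0.035,0.029],[0,0.094,-0.068,0.186,0.035,0.029],[0,0.094,-0.068,0.186,0.035,0.029],[0,0.094,-0.068,0.186,0.035,0.029],[0,0.094,-0.068,0.186,0.035,0.029],[0,0.094,-0.068,0.186,0.035,0.029],[0,0.094,-0.068,0.186,0.035,0.029],[0,0.094,-0.068,0.186,0.035,0.029],[0,0.094,-0.068,0.186,0.035,0.029],[0,0.094,-0.068,0.186,0.035,0.029],[0,0,0,0,0,0]]}}

```text
clock: 17.62
eef_pos: [515.7, 91.4, 206.5]
ee_rot: [154.9, 0.1, 82.2]
contact_force: [0.8, 0.5, -5.2]
finger_gap: 0.229
gripper_force: 60.9
```

Run:
```python
from h import *
p,Rr,s=cur();print(p,s["joint_pos"])
Rs=Rr*toolR(0,np.degrees(.4)).inv();print(Rs.as_euler("xyz",degrees=True))
q=scoopTCP(np.array([650-44,-31,75]),-10,-2);print(q[0]);plan(p,Rr,*q,n=10)
```

```text
[515.72237861  91.37549839 206.51781643] [ 12.39885684  17.77598549 -39.57164915 126.0196764   56.26517154
  29.38359167 -79.10223899]
[-0.1039869  -2.21548335 -7.80378595]
[495.54188435 -11.52325397 191.74870433]
n 10 row [-0.349, -0.032, 0.04, 0.07, -0.013, 0.034]
```

Request:
{"fn": "step_arm", "kwargs": {"deltas": [[-0.349,-0.032,0.04,0.07,-0.013,0.034],[-0.349,-0.032,0.04,0.07,-0.013,0.034],[-0.349,-0.032,0.04,0.07,-0.013,0.034],[-0.349,-0.032,0.04,0.07,-0.013,0.034],[-0.349,-0.032,0.04,0.07,-0.013,0.034],[-0.349,-0.032,0.04,0.07,-0.013,0.034],[-0.349,-0.032,0.04,0.07,-0.013,0.034],[-0.349,-0.032,0.04,0.07,-0.013,0.034],[-0.349,-0.032,0.04,0.07,-0.013,0.034],[-0.349,-0.032,0.04,0.07,-0.013,0.034],[0,0,0,0,0,0]]}}

```text
clock: 18.53
eef_pos: [493.5, -14.0, 190.0]
ee_rot: [159.3, 0.2, 79.8]
contact_force: [-0.1, -0.8, -5.1]
finger_gap: 0.229
gripper_force: 60.8
```

```bash
python3 dump.py 650 -39 -10
python3 - <<'E'
from h import *
i=ctrl.capture("wrist")["image"];b=ctrl.capture("top")["image"]
cv2.imwrite("pics/m7.png",np.hstack([cv2.resize(i,(400,300)),cv2.resize(b[100:250,130:330],(400,300),interpolation=cv2.INTER_CUBIC)]))
E
```

```text
tray [656.1 -51.6] [[603.9163692664241, 57.26732457282064], [741.8538842694106, 35.51480401257818], [707.9712695665295, -161.28417478998256], [570.6188371453766, -137.91364911785632]]
[494.1 -12.6 190.4] [159.2   0.1  79.9] [ 28.5  17.4 -40.9 128.2  46.5  25.4 -59.5] [-0.5  0.3 -5.2]
-> [503.5 -13.2 184.3] [163.1   0.   80. ]
n 3 row [0.012, 0.076, 0.099, 0.216, 0.007, -0.002]
-> [541.2 -19.8 196.1] [179.1   0.   80. ]
n 9 row [-0.0, 0.148, -0.019, 0.296, 0.0, 0.0]
-> [595.  -29.3 197.5] [-160.9    0.    80. ]
n 11 row [0.0, 0.164, -0.028, 0.303, 0.0, 0.0]
```

View pics/m7.png

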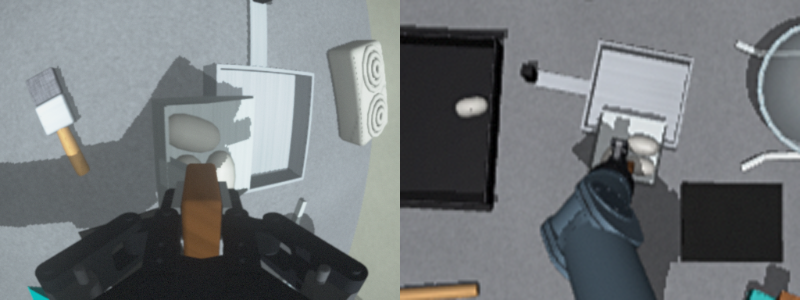

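The lip overhangs the tray's near side ((635,110) in the right half), with the three stones in the pan. I dump gently.

Request:
{"fn": "step_arm", "kwargs": {"deltas": [[0.01,0.076,0.099,0.216,0,0],[0.01,0.076,0.099,0.216,0,0],[0.01,0.076,0.099,0.216,0,0],[0,0.148,-0.019,0.296,0,0],[0,0.148,-0.019,0.296,0,0],[0,0.148,-0.019,0.296,0,0],[0,0.148,-0.019,0.296,0,0],[0,0.148,-0.019,0.296,0,0],[0,0.148,-0.019,0.296,0,0],[0,0.148,-0.019,0.296,0,0],[0,0.148,-0.019,0.296,0,0],[0,0.148,-0.019,0.296,0,0],[0,0,0,0,0,0],[0,0,0,0,0,0],[0,0,0,0,0,0]]}}

```text
clock: 19.93
eef_pos: [542.2, -18.5, 196.9]
ee_rot: [178.9, -0.0, 80.0]
contact_force: [-0.5, 0.5, -1.5]
finger_gap: 0.225
gripper_force: 61.2
```

Request:
{"fn": "step_arm", "kwargs": {"deltas": [[0,0.164,-0.028,0.303,0,0],[0,0.164,-0.028,0.303,0,0],[0,0.164,-0.028,0.303,0,0],[0,0.164,-0.028,0.303,0,0],[0,0.164,-0.028,0.303,0,0],[0,0.164,-0.028,0.303,0,0],[0,0.164,-0.028,0.303,0,0],[0,0.164,-0.028,0.303,0,0],[0,0.164,-0.028,0.303,0,0],[0,0.164,-0.028,0.303,0,0],[0,0.164,-0.028,0.303,0,0],[0,0,0,0,0,0],[0,0,0,0,0,0],[0,0,0,0,0,0],[0,0,0,0,0,0],[0,0,0,0,0,0]]}}

```text
clock: 21.27
eef_pos: [595.7, -28.7, 198.8]
ee_rot: [-161.0, -0.0, 80.0]
contact_force: [0.5, 0.2, -2.7]
finger_gap: 0.228
gripper_force: 61.3
```

Run:
```python
from h import *
np.set_printoptions(suppress=True,precision=1)
p,Rr,s=cur();print(p,s["ee_rot"],s["joint_pos"],s["contact_force"])
i=ctrl.capture("wrist")["image"];b=ctrl.capture("scene")["image"]
cv2.imwrite("pics/m8.png",np.hstack([cv2.resize(i,(400,300)),cv2.resize(b[150:300,150:350],(400,300),interpolation=cv2.INTER_CUBIC)]))
# lift/level out, then over tote
q=scoopTCP(np.array([606,-31,130]),-10,0);print(q[0]);plan(p,Rr,*q)
```

```text
[595.7 -28.7 198.8] [-161.   -0.   80.] [ 26.6  47.2 -44.5  81.3  24.1  81.7 -30. ] [ 0.5  0.2 -2.7]
[491.6 -10.8 242.8]
n 9 row [-0.002, -0.401, -0.164, -0.775, -0.001, -0.0]
```

View pics/m8.png

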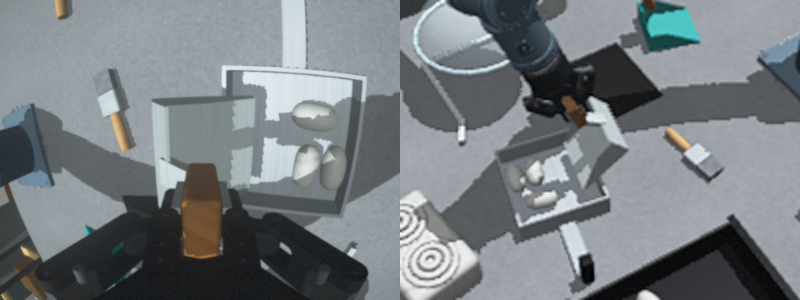

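All three fragments lie in the tray ((312,115), (307,165), (333,168) left half). I return for the fourth.

Run:
```python
from h import *
np.set_printoptions(suppress=True,precision=1)
c=ctrl.capture("top");g=cv2.cvtColor(c["image"],cv2.COLOR_BGR2GRAY)
q=np.zeros(g.shape,np.uint8);q[118:200,112:178]=(g>110)[118:200,112:178]
for a,ce,r,k in blobs(q,30):
    P=onplane(c,ce,23)[0];print(a,ce,P,"tote frame",R.from_euler("z",-TY,degrees=True).apply(np.r_[P[:2]-TC,0]))
p,Rr,s=cur()
q1=scoopTCP(np.array([600,20,130]),-6,0);plan(p,Rr,*q1,n=14)
q2=scoopTCP(tote(-18,-42,110),TY,0);print(q2[0]);plan(*q1,*q2)
```

```text
59 [112.6 130. ] [710.9 477.9  23. ] tote frame [109.8 142.    0. ]
113 [165.  152.8] [627.7 277.4  23. ] tote frame [ 34.  -61.4   0. ]
n 14 row [0.107, -0.289, -0.109, -0.499, 0.001, -0.049]
[460.4 302.9 222.8]
n 12 row [0.745, -0.134, 0.004, -0.0, 0.021, -0.05]
```

Request:
{"fn": "step_arm", "kwargs": {"deltas": [[0.107,-0.289,-0.109,-0.499,0,-0.049],[0.107,-0.289,-0.109,-0.499,0,-0.049],[0.107,-0.289,-0.109,-0.499,0,-0.049],[0.107,-0.289,-0.109,-0.499,0,-0.049],[0.107,-0.289,-0.109,-0.499,0,-0.049],[0.107,-0.289,-0.109,-0.499,0,-0.049],[0.107,-0.289,-0.109,-0.499,0,-0.049],[0.107,-0.289,-0.109,-0.499,0,-0.049],[0.107,-0.289,-0.109,-0.499,0,-0.049],[0.107,-0.289,-0.109,-0.499,0,-0.049],[0.107,-0.289,-0.109,-0.499,0,-0.049],[0.107,-0.289,-0.109,-0.499,0,-0.049],[0.107,-0.289,-0.109,-0.499,0,-0.049],[0.107,-0.289,-0.109,-0.499,0,-0.049],[0,0,0,0,0,0]]}}

```text
clock: 22.67
eef_pos: [480.7, 32.7, 241.4]
ee_rot: [157.1, 0.3, 84.1]
contact_force: [-1.2, -0.2, -1.7]
finger_gap: 0.227
gripper_force: 61.2
```

Request:
{"fn": "step_arm", "kwargs": {"deltas": [[0.745,-0.134,0.004,0,0.021,-0.05],[0.745,-0.134,0.004,0,0.021,-0.05],[0.745,-0.134,0.004,0,0.021,-0.05],[0.745,-0.134,0.004,0,0.021,-0.05],[0.745,-0.134,0.004,0,0.021,-0.05],[0.745,-0.134,0.004,0,0.021,-0.05],[0.745,-0.134,0.004,0,0.021,-0.05],[0.745,-0.134,0.004,0,0.021,-0.05],[0.745,-0.134,0.004,0,0.021,-0.05],[0.745,-0.134,0.004,0,0.021,-0.05],[0.745,-0.134,0.004,0,0.021,-0.05],[0.745,-0.134,0.004,0,0.021,-0.05],[0,0,0,0,0,0],[0,0,0,0,0,0]]}}

```text
clock: 23.83
eef_pos: [460.2, 304.3, 221.8]
ee_rot: [157.2, 0.1, 88.0]
contact_force: [0.1, -0.5, -2.8]
finger_gap: 0.223
gripper_force: 61.2
```

Run:
```python
from h import *
p,Rr,s=cur();print(p,s["ee_rot"],s["joint_pos"])
p1,R1=scoopTCP(tote(-18,-42,8),TY,0);print(p1);plan(p,Rr,p1,R1,n=8)
```

```text
[460.20422705 304.30919708 221.78355932] [1.57163772e+02 6.66839047e-02 8.79856817e+01] [ -7.00298672  24.43903811 -49.62187245 116.97592519  55.27135461
  46.51191347 -93.40650686]
[460.38281744 302.94462992 120.76318298]
n 8 row [-0.005, -0.163, 0.388, -0.002, 0.001, 0.002]
```

Request:
{"fn": "step_arm", "kwargs": {"deltas": [[0,-0.145,0.39,0,0,0],[0,-0.145,0.39,0,0,0],[0,-0.145,0.39,0,0,0],[0,-0.145,0.39,0,0,0],[0,-0.145,0.39,0,0,0],[0,-0.145,0.39,0,0,0],[0,-0.145,0.39,0,0,0],[0,-0.145,0.39,0,0,0],[0,0,0,0,0,0],[0,0,0,0,0,0]]}}

```text
clock: 24.67
eef_pos: [465.2, 301.3, 121.8]
ee_rot: [157.1, 0.2, 87.8]
contact_force: [1.1, -0.2, -2.0]
finger_gap: 0.225
gripper_force: 61.2
```

Request:
{"fn": "step_arm", "kwargs": {"deltas": [[0,-0.026,0.062,0,0,0],[0,0,0,0,0,0]]}}

```text
clock: 24.83
eef_pos: [465.4, 302.4, 120.7]
ee_rot: [157.0, 0.1, 87.8]
contact_force: [-0.9, -0.4, -3.0]
finger_gap: 0.229
gripper_force: 61.3
```

Request:
{"fn": "step_arm", "kwargs": {"deltas": [[0,-0.036,0.086,0,0,0],[0,0,0,0,0,0]]}}

```text
clock: 25.0
eef_pos: [465.6, 302.6, 118.0]
ee_rot: [157.0, 0.1, 87.9]
contact_force: [0.6, -1.1, -0.6]
finger_gap: 0.228
gripper_force: 61.5
```

Request:
{"fn": "step_arm", "kwargs": {"deltas": [[0,-0.013,0.03,0,0,0],[0,0,0,0,0,0]]}}

```text
clock: 25.17
eef_pos: [465.9, 303.0, 117.6]
ee_rot: [156.9, 0.1, 87.9]
contact_force: [-0.7, -0.6, 5.8]
finger_gap: 0.227
gripper_force: 62.4
```

Request:
{"fn": "step_arm", "kwargs": {"deltas": [[0,0.215,0.091,0,0,0],[0,0.215,0.091,0,0,0],[0,0.215,0.091,0,0,0],[0,0.215,0.091,0,0,0],[0,0.215,0.091,0,0,0],[0,0.215,0.091,0,0,0],[0,0.215,0.091,0,0,0],[0,0.215,0.091,0,0,0],[0,0.215,0.091,0,0,0],[0,0.215,0.091,0,0,0],[0,0.215,0.091,0,0,0],[0,0.215,0.091,0,0,0],[0,0.154,0.065,0,0,0],[0,0.154,0.065,0,0,0],[0,0.154,0.065,0,0,0],[0,0.154,0.065,0,0,0],[0,0.154,0.065,0,0,0],[0,0.154,0.065,0,0,0],[0,0.154,0.065,0,0,0],[0,0.154,0.065,0,0,0]]}}

```text
clock: 26.83
eef_pos: [589.9, 298.9, 117.7]
ee_rot: [157.0, 0.0, 88.0]
contact_force: [-1.9, 0.6, 6.6]
finger_gap: 0.225
gripper_force: 62.6
```

Request:
{"fn": "step_arm", "kwargs": {"deltas": [[0,0.154,0.065,0,0,0],[0,0.154,0.065,0,0,0],[0,0.154,0.065,0,0,0],[0,0.154,0.065,0,0,0],[0,0.154,0.065,0,0,0]]}}

```text
clock: 27.25
eef_pos: [614.8, 298.0, 117.7]
ee_rot: [157.0, 0.0, 88.0]
contact_force: [-2.5, 0.1, 6.9]
finger_gap: 0.224
gripper_force: 62.6
```

Request:
{"fn": "step_arm", "kwargs": {"deltas": [[0,0.077,0.032,0,0,0],[0,0.077,0.032,0,0,0]]}}

```text
clock: 27.42
eef_pos: [619.9, 297.6, 117.7]
ee_rot: [157.0, 0.0, 87.9]
contact_force: [-2.7, -0.1, 6.1]
finger_gap: 0.23
gripper_force: 62.5
```

Request:
{"fn": "step_arm", "kwargs": {"deltas": [[0,0.077,0.032,0,0,0],[0,0.046,0.02,0,0,0]]}}

```text
clock: 27.58
eef_pos: [623.9, 297.5, 117.7]
ee_rot: [157.0, 0.0, 87.9]
contact_force: [-2.1, -0.4, 5.0]
finger_gap: 0.224
gripper_force: 62.5
```

Request:
{"fn": "step_arm", "kwargs": {"deltas": [[0,0.046,0.02,0,0,0]]}}

```text
clock: 27.67
eef_pos: [625.3, 297.5, 117.7]
ee_rot: [157.0, 0.0, 87.9]
contact_force: [-1.7, 1.0, 5.4]
finger_gap: 0.228
gripper_force: 62.5
```

Request:
{"fn": "step_arm", "kwargs": {"deltas": [[0,0.04,0.017,0,0,0]]}}

```text
clock: 27.75
eef_pos: [626.6, 297.5, 117.7]
ee_rot: [157.0, 0.0, 87.9]
contact_force: [-2.2, 0.2, 6.2]
finger_gap: 0.225
gripper_force: 62.5
```

Run:
```python
from h import *
np.set_printoptions(suppress=True,precision=1)
p,Rr,s=cur();print(p,s["ee_rot"],s["contact_force"],s["joint_pos"])
c=ctrl.capture("wrist");i=c["image"];g=cv2.cvtColor(i,cv2.COLOR_BGR2GRAY);cv2.imwrite("pics/m9.png",cv2.resize(i[60:300,130:430],(400,320)))
cs=ctrl.capture("scene");gs=cv2.cvtColor(cs["image"],cv2.COLOR_BGR2GRAY)
cv2.imwrite("pics/m9b.png",np.hstack([cv2.resize(i[60:300,130:430],(400,320)),cv2.resize(cs["image"][230:384,220:390],(353,320),interpolation=cv2.INTER_CUBIC)]))
```

```text
[626.6 297.5 117.7] [157.    0.   87.9] [-2.2  0.2  6.2] [ -7.3  43.4 -39.1 102.   67.8  42.5 -88.8]
```

View pics/m9b.png

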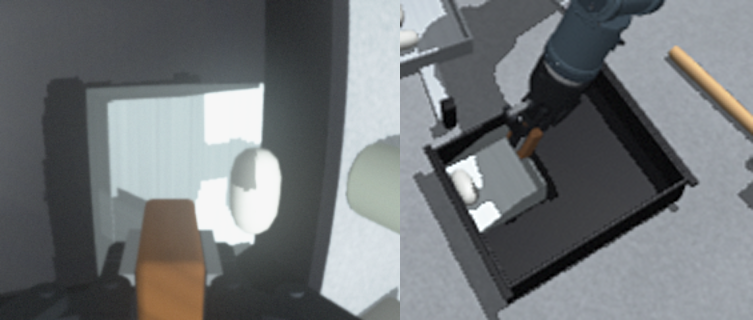

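The fourth stone is on the pan at the lip against the wall ((255,190)). I close the last 2 mm, tilt and lift.

Request:
{"fn": "step_arm", "kwargs": {"deltas": [[0,0.046,0.02,0,0,0]]}}

```text
clock: 27.93
eef_pos: [627.8, 297.5, 117.7]
ee_rot: [157.0, 0.0, 88.0]
contact_force: [-1.7, 0.5, 6.7]
finger_gap: 0.223
gripper_force: 62.7
```

Run:
```python
from h import *
p,Rr,s=cur();print(p,s["contact_force"])
Rs=Rr*toolR(0,np.degrees(.4)).inv();g=p+Rr.apply([0,0,3]);rear=g+Rs.apply([-5,0,-110])
def pose(pitch,dp):
    R2=Rs*R.from_euler("y",-pitch,degrees=True);g2=rear+dp-R2.apply([-5,0,-110]);Rt=R2*toolR(0,np.degrees(.4))
    return g2-Rt.apply([0,0,3]),Rt
a=pose(22,np.array([-3,0,2.]));plan(p,Rr,*a,n=14)
b=pose(22,np.array([-20,0,120.]));plan(*a,*b,n=9)
d=pose(10,np.array([-40,0,120.]));plan(*b,*d,n=8)
```

```text
[627.83351206 297.51082482 117.68495472] [-1.69798564  0.52795622  6.71849588]
n 14 row [-0.0, -0.098, -0.05, -0.262, 0.0, 0.0]
n 9 row [-0.002, 0.265, -0.353, 0.0, 0.0, 0.0]
n 8 row [-0.003, 0.025, -0.011, 0.25, -0.0, -0.0]
```

Request:
{"fn": "step_arm", "kwargs": {"deltas": [[0,-0.098,-0.05,-0.262,0,0],[0,-0.098,-0.05,-0.262,0,0],[0,-0.098,-0.05,-0.262,0,0],[0,-0.098,-0.05,-0.262,0,0],[0,-0.098,-0.05,-0.262,0,0],[0,-0.098,-0.05,-0.262,0,0],[0,-0.098,-0.05,-0.262,0,0],[0,-0.098,-0.05,-0.262,0,0],[0,-0.098,-0.05,-0.262,0,0],[0,-0.098,-0.05,-0.262,0,0],[0,-0.098,-0.05,-0.262,0,0],[0,-0.098,-0.05,-0.262,0,0],[0,-0.098,-0.05,-0.262,0,0],[0,-0.098,-0.05,-0.262,0,0],[0,0,0,0,0,0],[0,0,0,0,0,0]]}}

```text
clock: 29.27
eef_pos: [581.4, 298.3, 111.1]
ee_rot: [135.2, 0.1, 87.9]
contact_force: [-0.7, 0.5, 0.2]
finger_gap: 0.227
gripper_force: 61.5
```

Request:
{"fn": "step_arm", "kwargs": {"deltas": [[0,0.265,-0.353,0,0,0],[0,0.265,-0.353,0,0,0],[0,0.265,-0.353,0,0,0],[0,0.265,-0.353,0,0,0],[0,0.265,-0.353,0,0,0],[0,0.265,-0.353,0,0,0],[0,0.265,-0.353,0,0,0],[0,0.265,-0.353,0,0,0],[0,0.265,-0.353,0,0,0],[0,0,0,0,0,0]]}}

```text
clock: 30.1
eef_pos: [565.4, 299.7, 231.6]
ee_rot: [135.0, -0.1, 87.9]
contact_force: [0.8, 0.3, -3.7]
finger_gap: 0.227
gripper_force: 61.2
```

Request:
{"fn": "step_arm", "kwargs": {"deltas": [[0,0.025,-0.011,0.25,0,0],[0,0.025,-0.011,0.25,0,0],[0,0.025,-0.011,0.25,0,0],[0,0.025,-0.011,0.25,0,0],[0,0.025,-0.011,0.25,0,0],[0,0.025,-0.011,0.25,0,0],[0,0.025,-0.011,0.25,0,0],[0,0.025,-0.011,0.25,0,0],[0,0,0,0,0,0]]}}

```text
clock: 30.85
eef_pos: [568.9, 298.0, 234.7]
ee_rot: [147.2, 0.1, 87.8]
contact_force: [0.7, -0.0, -2.4]
finger_gap: 0.227
gripper_force: 61.1
```

Run:
```python
from h import *
np.set_printoptions(suppress=True,precision=1)
p,Rr,s=cur();print(p,s["ee_rot"],s["joint_pos"],s["contact_force"])
c=ctrl.capture("top");g=cv2.cvtColor(c["image"],cv2.COLOR_BGR2GRAY)
h=cv2.cvtColor(c["image"],cv2.COLOR_BGR2HSV);w=ctrl.capture("wrist")["image"];cv2.imwrite("pics/w9.png",w);cv2.imwrite("pics/t9.png",c["image"])
gw=cv2.cvtColor(w,cv2.COLOR_BGR2GRAY)
q=np.zeros(g.shape,np.uint8);q[118:200,118:178]=(g>110)[118:200,118:178]
print("tote bright",[(a,ce) for a,ce,r,k in blobs(q,15)])
q=np.zeros(g.shape,np.uint8);m=(g>120);q[110:200,185:325]=m[110:200,185:325]
for a,ce,r,k in blobs(q,200):print("tray?",a,ce,onplane(c,cv2.boxPoints(r),45)[:,:2].tolist())
# pan stone: warm-bright saturation test
hw=cv2.cvtColor(w,cv2.COLOR_BGR2HSV);print("pan centre patch mean",w[100:220:20,210:330:20].mean(2).round().tolist())
tc=np.array([650.,-39]);ty=-10
a=scoopTCP(np.array([625,-33,105]),ty,8);print(a[0]);plan(p,Rr,*a,v=.7)
```

```text
[568.9 298.  234.7] [147.2   0.1  87.8] [-11.5  26.9 -38.8 111.9  67.9  43.1 -97.2] [ 0.7 -0.  -2.4]
tote bright [(np.int32(911), array([153.4, 138.5])), (np.int32(19), array([133., 152.]))]
tray? 8820 [257.2 147.7] [[786.2353454943866, 204.32539851668474], [795.8608258032821, -312.88091681182084], [463.2255725295405, -314.0861235353028], [453.91043279897326, 192.43045755580312]]
tray? 270 [195.1 193.6] [[453.91043279897326, 192.43045755580312], [505.27276714146313, 194.2688750540932], [506.8215725369447, 110.20697871586917], [455.4513560771199, 108.64178522818067]]
pan centre patch mean [[62.0, 63.0, 65.0, 65.0, 58.0, 68.0], [60.0, 66.0, 72.0, 73.0, 75.0, 83.0], [211.0, 243.0, 243.0, 242.0, 241.0, 238.0], [118.0, 175.0, 243.0, 241.0, 241.0, 240.0], [101.0, 156.0, 166.0, 169.0, 241.0, 241.0], [93.0, 142.0, 168.0, 239.0, 241.0, 239.0]]
[496.3 -10.3 200.5]
n 17 row [-0.616, -0.103, 0.015, 0.019, -0.04, 0.065]
```

Run:
```python
from h import *
f=[]
for _ in range(12):
    ctrl.capture("top");f.append(ctrl.read_state()["contact_force"][2])
print(np.mean(f),np.std(f))
w=cv2.imread("pics/w9.png");hsv=cv2.cvtColor(w,cv2.COLOR_BGR2HSV)
for y in range(80,260,8):print(y," ".join("%3d/%02d"%(w[y,x].mean(),hsv[y,x,1]) for x in range(180,350,10)))
```

```text
-2.969394715262805 0.5769652538798227
80  58/25  57/29  57/17  57/21  54/18  57/25  56/34  53/27  54/26  54/22  44/17  42/29  53/19  60/24 165/24 171/21 167/19
88  59/25  57/21  56/30  58/25  58/33  59/29  57/21  58/37  60/20  60/28  47/40  51/37  51/42  64/23 167/23 169/20 172/20
96  58/25  60/20  58/21  60/20  59/28  63/23  59/25  61/24  61/39  63/27  54/27  51/33  56/30  68/29 170/20 171/19 172/23
104  51/36  56/17  57/30  58/33  62/16  65/30  66/26  69/31  65/30  68/25  57/37  55/39  61/31  71/33 167/23 176/21 171/23
112  44/27  57/26  55/39  52/36  58/25  59/40  60/32  63/45  63/38  69/25  61/39  65/40  71/28  76/32 177/21 176/21 176/21
120  46/26  48/35  57/33  60/32  60/43  66/36  71/34  71/30  76/28  73/39  71/37  75/38  74/36  82/35 175/24 176/21 175/21
128  42/23  52/28  90/22  98/25  99/25 102/31 104/30 108/29 109/29 110/24 114/28 129/27 200/25 234/12 239/08 178/23 178/23
136  47/45  53/28 107/25 147/18 243/03 242/06 242/06 242/07 243/05 242/06 240/07 240/07 240/08 239/09 238/09 180/24 180/23
144  50/20  53/27 104/26 211/18 243/04 243/06 242/06 242/06 242/06 242/06 240/07 
[... 1066 characters left out ...]
92/32  73/48  78/39  85/31  90/27 238/09 237/10 237/10 237/10 236/10 184/23 185/24
224  38/00  41/18  84/18  91/19  91/16  93/26  71/59  75/52  80/36  89/35 238/10 237/11 237/11 236/11 232/14 182/22 179/25
232  33/08  36/14  79/19  88/22  92/21  86/20  73/63  72/56  77/45  82/48 154/21 228/14 236/10 236/11 211/18 180/22 174/24
240  38/13  36/33  66/18  89/25  82/26  83/23  66/78  68/67  71/74  79/50  85/34 125/24 230/13 229/13 186/20 176/22 180/19
248  46/11 157/19 162/21  75/20  46/16  83/18  63/100  65/89  67/72  74/63  82/82  93/21  69/31 130/24 177/22 175/25 130/24
256 103/19 170/23 169/20  41/18  59/17  81/12  67/110  67/105  70/84  77/89  82/95  89/22  62/31 172/23 173/24 114/24  98/15
```

A stone is visible in the pan by the handle at (235,195), and the mean load force is −3.0 N against about −1.9 N empty. The load is aboard, so I go to the tray.

Run:
```python
from h import *
np.set_printoptions(suppress=True,precision=1)
t=ctrl.capture("top");ce,P=trayfind(t);print(ce,P.tolist())
p,Rr,s=cur();ty=-10
a=scoopTCP(np.array([612,-32,105]),ty,5);print(a[0]);plan(p,Rr,*a,v=.7,n=19)
```

```text
[653.1 -50.7] [[595.3491047110462, 58.421616781453466], [743.1928091356081, 35.929574217739415], [710.4658744771875, -160.71220319340028], [563.2281493684889, -136.48398116936045]]
[488.4 -10.2 207.2]
n 19 row [-0.554, -0.097, -0.0, 0.044, -0.034, 0.06]
```

Request:
{"fn": "step_arm", "kwargs": {"deltas": [[-0.277,-0.048,0,0.022,-0.017,0.03],[-0.554,-0.097,0,0.044,-0.034,0.06],[-0.554,-0.097,0,0.044,-0.034,0.06],[-0.554,-0.097,0,0.044,-0.034,0.06],[-0.554,-0.097,0,0.044,-0.034,0.06],[-0.554,-0.097,0,0.044,-0.034,0.06],[-0.554,-0.097,0,0.044,-0.034,0.06],[-0.554,-0.097,0,0.044,-0.034,0.06],[-0.554,-0.097,0,0.044,-0.034,0.06],[-0.554,-0.097,0,0.044,-0.034,0.06],[-0.554,-0.097,0,0.044,-0.034,0.06],[-0.554,-0.097,0,0.044,-0.034,0.06],[-0.554,-0.097,0,0.044,-0.034,0.06],[-0.554,-0.097,0,0.044,-0.034,0.06],[-0.554,-0.097,0,0.044,-0.034,0.06],[-0.554,-0.097,0,0.044,-0.034,0.06],[-0.554,-0.097,0,0.044,-0.034,0.06],[-0.554,-0.097,0,0.044,-0.034,0.06],[-0.554,-0.097,0,0.044,-0.034,0.06],[-0.277,-0.048,0,0.022,-0.017,0.03]]}}

```text
clock: 33.27
eef_pos: [487.4, -12.9, 206.8]
ee_rot: [152.1, 0.1, 79.8]
contact_force: [0.3, -0.1, -3.0]
finger_gap: 0.225
gripper_force: 61.1
```

Request:
{"fn": "step_arm", "kwargs": {"deltas": [[0,0,0,0,0,0],[0,0,0,0,0,0]]}}

```text
clock: 33.43
eef_pos: [488.7, -10.2, 207.3]
ee_rot: [152.1, -0.0, 80.0]
contact_force: [0.3, 0.8, -2.8]
finger_gap: 0.224
gripper_force: 61.1
```

```bash
python3 dump.py 650 -39 -10
```

```text
tray [620.6 -38.8] [[530.4609700742807, 70.07798444468465], [744.0912076511192, 33.77458220229677], [710.3200720699166, -148.9202028974983], [497.5892672762799, -110.30110563412954]]
[489.1  -9.4 207.5] [152.   -0.1  80.1] [ 20.5  11.8 -33.  133.5  59.1  18.4 -74.4] [ 2.   1.4 -2.9]
-> [503.5 -13.2 184.3] [163.1   0.   80. ]
n 6 row [-0.007, 0.025, 0.151, 0.307, -0.003, 0.001]
-> [541.2 -19.8 196.1] [179.1   0.   80. ]
n 9 row [-0.0, 0.148, -0.019, 0.296, 0.0, 0.0]
-> [595.  -29.3 197.5] [-160.9    0.    80. ]
n 11 row [0.0, 0.164, -0.028, 0.303, 0.0, 0.0]
```

Request:
{"fn": "step_arm", "kwargs": {"deltas": [[-0.007,0.025,0.151,0.307,0,0],[-0.007,0.025,0.151,0.307,0,0],[-0.007,0.025,0.151,0.307,0,0],[-0.007,0.025,0.151,0.307,0,0],[-0.007,0.025,0.151,0.307,0,0],[-0.007,0.025,0.151,0.307,0,0],[0,0.148,-0.019,0.296,0,0],[0,0.148,-0.019,0.296,0,0],[0,0.148,-0.019,0.296,0,0],[0,0.148,-0.019,0.296,0,0],[0,0.148,-0.019,0.296,0,0],[0,0.148,-0.019,0.296,0,0],[0,0.148,-0.019,0.296,0,0],[0,0.148,-0.019,0.296,0,0],[0,0.148,-0.019,0.296,0,0],[0,0,0,0,0,0],[0,0,0,0,0,0],[0,0,0,0,0,0]]}}

```text
clock: 34.98
eef_pos: [540.7, -19.8, 195.7]
ee_rot: [179.1, -0.0, 80.1]
contact_force: [0.4, -0.0, -2.1]
finger_gap: 0.226
gripper_force: 61.3
```

Request:
{"fn": "step_arm", "kwargs": {"deltas": [[0,0.164,-0.028,0.303,0,0],[0,0.164,-0.028,0.303,0,0],[0,0.164,-0.028,0.303,0,0],[0,0.164,-0.028,0.303,0,0],[0,0.164,-0.028,0.303,0,0],[0,0.164,-0.028,0.303,0,0],[0,0.164,-0.028,0.303,0,0],[0,0.164,-0.028,0.303,0,0],[0,0.164,-0.028,0.303,0,0],[0,0.164,-0.028,0.303,0,0],[0,0.164,-0.028,0.303,0,0],[0,0,0,0,0,0],[0,0,0,0,0,0],[0,0,0,0,0,0],[0,0,0,0,0,0],[0,0,0,0,0,0]]}}

```text
clock: 36.32
eef_pos: [594.3, -30.0, 197.5]
ee_rot: [-160.9, -0.0, 80.1]
contact_force: [0.6, 0.5, -2.1]
finger_gap: 0.225
gripper_force: 61.3
```

Run:
```python
from h import *
p,Rr,s=cur();print(p,s["ee_rot"],s["joint_pos"],s["contact_force"])
c=ctrl.capture("wrist");cv2.imwrite("pics/w10.png",c["image"]);cv2.imwrite("pics/s10.png",ctrl.capture("scene")["image"])
# level out up, then over mat: yaw -93.6
q=scoopTCP(np.array([585,-30,130]),-25,0);print(q[0]);plan(p,Rr,*q,n=18)
m=scoopTCP(np.array([411.6,-279,75]),-93.8,0);print(m[0]);plan(*q,*m)
```

```text
[594.30509778 -29.98223261 197.54247932] [-1.60921129e+02 -5.22219387e-03  8.00572121e+01] [ 25.47564811  46.43937477 -42.06120615  81.58428779  22.52329052
  80.97324363 -28.71702021] [ 0.56232552  0.51716742 -2.11130822]
[479.71580586  19.09482601 242.76318298]
n 18 row [0.022, -0.234, -0.089, -0.387, -0.005, 0.142]
[ 419.29892336 -163.08714457  187.76318298]
n 15 row [-0.353, 0.214, 0.223, 0.0, -0.298, 0.704]
```

Request:
{"fn": "step_arm", "kwargs": {"deltas": [[0.022,-0.234,-0.089,-0.387,0,0.142],[0.022,-0.234,-0.089,-0.387,0,0.142],[0.022,-0.234,-0.089,-0.387,0,0.142],[0.022,-0.234,-0.089,-0.387,0,0.142],[0.022,-0.234,-0.089,-0.387,0,0.142],[0.022,-0.234,-0.089,-0.387,0,0.142],[0.022,-0.234,-0.089,-0.387,0,0.142],[0.022,-0.234,-0.089,-0.387,0,0.142],[0.022,-0.234,-0.089,-0.387,0,0.142],[0.022,-0.234,-0.089,-0.387,0,0.142],[0.022,-0.234,-0.089,-0.387,0,0.142],[0.022,-0.234,-0.089,-0.387,0,0.142],[0.022,-0.234,-0.089,-0.387,0,0.142],[0.022,-0.234,-0.089,-0.387,0,0.142],[0.022,-0.234,-0.089,-0.387,0,0.142],[0.022,-0.234,-0.089,-0.387,0,0.142],[0.022,-0.234,-0.089,-0.387,0,0.142],[0.022,-0.234,-0.089,-0.387,0,0.142],[0,0,0,0,0,0]]}}

```text
clock: 38.0
eef_pos: [477.5, 19.9, 242.0]
ee_rot: [157.1, -0.4, 65.2]
contact_force: [-0.8, 0.1, -3.3]
finger_gap: 0.224
gripper_force: 61.3
```

Run:
```python
from h import *
p,Rr,s=cur();print(p,s["ee_rot"],s["joint_pos"])
m=scoopTCP(np.array([411.6,-279,60]),-93.8,0);print(m[0]);plan(p,Rr,*m,n=18)
# stones in tray from top view
np.set_printoptions(suppress=True,precision=1)
t=ctrl.capture("top");cv2.imwrite("pics/t10.png",t["image"]);im=t["image"].astype(int)
h=cv2.cvtColor(t["image"],cv2.COLOR_BGR2HSV)
C=proj(t,[[748,37,45],[716,-137,45],[552,-112,45],[582,61,45]]);print(C)
ce,P=trayfind(t);print(ce,P.tolist())
x0,x1,y0,y1=int(C[:,0].min()),int(C[:,0].max())+1,int(C[:,1].min()),int(C[:,1].max())+1
for y in range(y0,y1,2):print(" ".join("%2d"%(im[y,x,0]-im[y,x,2]) for x in range(x0,x1,2)))
```

```text
[477.53253865  19.85818738 242.01858898] [157.11935258  -0.40025264  65.18449632] [ 20.40151811   9.99989691 -40.80792768 127.18791607  40.85438756
  34.67557148 -75.91039675]
[ 419.29892336 -163.08714457  172.76318298]
n 18 row [-0.291, 0.173, 0.211, -0.003, -0.252, 0.587]
[[229.7 120.9]
 [276.4 130.2]
 [269.  173.9]
 [222.  164.9]]
[601.7 -59.2] [[500.1938404270497, 75.22150233026393], [744.8325502202372, 33.648630325518454], [702.504040028817, -195.32876833210833], [459.15468710437483, -150.4340183792603]]
 6  7  5  8 11  8  7  5  5  6  7  7  7  7  7  6  6  7  5  6  6  6  6  6  7  7  6  6
 7  7  6  8  7  8  9 10  9 11  9  8  5  4  6  7  6  7  7  7  6  6  7  6  6  6  7  7
 5  6  5  9  6  9  8  5  5  7  7  8 10 10 11 12  9  5  5  7  6  5  6  6  6  6  6  8
 6  5  6 12  6 12 13 12 11 11  9  8  6  6  5  5  7 10  9 11 11 10  6  5  6  7  6  8
 7  7  6 11 10 13 13 13 12 12 14 13 13 14 12 10  4 -1  0  1  6  8  8  9 12 10  9  8
 5  5  7 11 12 13 14 13 13 14 10 11 12 13 13  7 -6 -6 -7 -6 -5 -4  2  6  5  6  7 10
 7  6  8  7 13 13 13 14 13 -3 -6 -4 14 12 13 -3 -6 -6 -6 -7 -7 -6 -4 14 13 11  8 
[... 982 characters left out ...]
3 13 12 13 12 12 11  4  6  8
12 11 10  4  3  4  3  3  7  7  7  7  9 -4 -7 -8 -6 12 13 13 13 15 13 13 13  6  7  7
 9 10  6 10  7  5  3  4  3  2  5  7  7  7 -3 -6  0 10 12 12 13 13 14 14 11  6  6  6
 7  8  3  5  6  5  7  2  4  3  2  2  2  6  6  6  8  7  8 12 13 13 12  8 12  7  7  7
 8  3  5  6  7  7  7  6  1  3  2  3  1  1  3  6  8  9  7 12 13 12 13  9  8  7  6  8
 3  3  3  5  6  7  6  6  2  3  2  2  2  2  1  0  2  5  8 13 14 13 13 11  6  7  7  6
 4  6  7  7  7  7  8  4  1  2  3  3  0  1  2  3  2  1  3  9 13 13 14 11  5  6  7  6
 4  7  7  7  5  7  8  2  1  1  2  1  1  2  0  1  2  3  4  7  9  7  7 13  7  8  6  6
 7  6  7  6  6  7  6  2  2  1  1  0  1  1  2  2  2  2  4  8 11 10 11 10  6  7  8  6
```

The colour-difference map shows four warm fragments inside the tray outline, so all four are in. I park the scoop.

Request:
{"fn": "step_arm", "kwargs": {"deltas": [[-0.291,0.173,0.211,0,-0.252,0.587],[-0.291,0.173,0.211,0,-0.252,0.587],[-0.291,0.173,0.211,0,-0.252,0.587],[-0.291,0.173,0.211,0,-0.252,0.587],[-0.291,0.173,0.211,0,-0.252,0.587],[-0.291,0.173,0.211,0,-0.252,0.587],[-0.291,0.173,0.211,0,-0.252,0.587],[-0.291,0.173,0.211,0,-0.252,0.587],[-0.291,0.173,0.211,0,-0.252,0.587],[-0.291,0.173,0.211,0,-0.252,0.587],[-0.291,0.173,0.211,0,-0.252,0.587],[-0.291,0.173,0.211,0,-0.252,0.587],[-0.291,0.173,0.211,0,-0.252,0.587],[-0.291,0.173,0.211,0,-0.252,0.587],[-0.291,0.173,0.211,0,-0.252,0.587],[-0.291,0.173,0.211,0,-0.252,0.587],[-0.291,0.173,0.211,0,-0.252,0.587],[-0.291,0.173,0.211,0,-0.252,0.587],[0,0,0,0,0,0],[0,0,0,0,0,0]]}}

```text
clock: 39.72
eef_pos: [421.9, -163.9, 172.7]
ee_rot: [157.4, 0.2, -3.9]
contact_force: [-0.8, -0.1, -2.5]
finger_gap: 0.23
gripper_force: 61.3
```

Run:
```python
from h import *
p,Rr,s=cur();print(p,s["ee_rot"],s["joint_pos"])
m=scoopTCP(np.array([411.6,-279,6]),-93.8,0);print(m[0]);plan(p,Rr,*m,n=8)
```

```text
[ 421.91554775 -163.88435761  172.6797883 ] [157.44516141   0.21356283  -3.9045973 ] [  18.73598981   21.2098438   -22.11369745  123.43164096   42.40060566
   48.29069214 -128.10180214]
[ 419.29892336 -163.08714457  118.76318298]
n 8 row [-0.011, -0.089, 0.206, -0.008, 0.005, -0.0]
```

Request:
{"fn": "step_arm", "kwargs": {"deltas": [[-0.01,-0.089,0.206,-0.008,0,0],[-0.01,-0.089,0.206,-0.008,0,0],[-0.01,-0.089,0.206,-0.008,0,0],[-0.01,-0.089,0.206,-0.008,0,0],[-0.01,-0.089,0.206,-0.008,0,0],[-0.01,-0.089,0.206,-0.008,0,0],[-0.01,-0.089,0.206,-0.008,0,0],[-0.01,-0.089,0.206,-0.008,0,0],[0,0,0,0,0,0],[0,0,0,0,0,0]]}}

```text
clock: 40.55
eef_pos: [418.6, -162.8, 118.5]
ee_rot: [157.0, 0.2, -3.9]
contact_force: [-0.4, 0.4, -1.8]
finger_gap: 0.227
gripper_force: 61.0
```

Request:
{"fn": "step_arm", "kwargs": {"deltas": [[0,-0.026,0.061,0,0,0],[0,0,0,0,0,0]]}}

```text
clock: 40.72
eef_pos: [419.0, -162.9, 117.0]
ee_rot: [157.0, 0.2, -3.9]
contact_force: [0.7, -0.4, -2.3]
finger_gap: 0.229
gripper_force: 61.1
```

Request:
{"fn": "step_arm", "kwargs": {"deltas": [[0,-0.016,0.037,0,0,0],[0,0,0,0,0,0]]}}

```text
clock: 40.88
eef_pos: [419.1, -163.0, 116.0]
ee_rot: [157.0, 0.1, -3.9]
contact_force: [0.5, -0.0, -1.6]
finger_gap: 0.224
gripper_force: 61.3
```

Request:
{"fn": "step_arm", "kwargs": {"deltas": [[0,-0.01,0.024,0,0,0],[0,0,0,0,0,0]]}}

```text
clock: 41.05
eef_pos: [419.3, -163.0, 115.6]
ee_rot: [156.9, 0.1, -3.9]
contact_force: [-0.9, 2.1, 5.1]
finger_gap: 0.228
gripper_force: 62.3
```

Request:
{"fn": "step_arm", "kwargs": {"deltas": [[0,0,0,0,0,0],[0,0,0,0,0,0],[0,0,0,0,0,0],[0,0,0,0,0,0],[0,0,0,0,0,0],[0,0,0,0,0,0],[0,0,0,0,0,0],[0,0,0,0,0,0]], "jaw": 0}}

```text
clock: 41.72
eef_pos: [418.8, -162.9, 114.9]
ee_rot: [157.0, 0.2, -3.9]
contact_force: [0.3, -0.9, 0.5]
finger_gap: 1.0
gripper_force: 0.0
```

Request:
{"fn": "step_arm", "kwargs": {"deltas": [[0,0,-0.2,0,0,0],[0,0,-0.4,0,0,0],[0,0,-0.6,0,0,0],[0,0,-0.6,0,0,0],[0,0,-0.7,0,0,0],[0,0,-0.7,0,0,0],[0,0,-0.7,0,0,0],[0,0,-0.7,0,0,0],[0,0,0,0,0,0]]}}

```text
clock: 42.47
eef_pos: [425.1, -107.1, 245.4]
ee_rot: [157.1, -0.2, -3.8]
contact_force: [0.7, 0.1, 0.4]
finger_gap: 1.001
gripper_force: 0.0
```

Run:
```python
from h import *
np.set_printoptions(suppress=True,precision=1)
p,Rr,s=cur();print(p,s["ee_rot"],s["joint_pos"])
# rise and swing to above the tray handle  (686,163), yaw -10, tilt 0
a=(np.array([600.,150,230]),toolR(-10,0));plan(p,Rr,*a)
t=ctrl.capture("top");cv2.imwrite("pics/t11.png",t["image"]);h=cv2.cvtColor(t["image"],cv2.COLOR_BGR2HSV)
q=np.zeros(h.shape[:2],np.uint8);m=(h[...,1]>100)&(h[...,0]<25);q[180:240,260:320]=m[180:240,260:320]
for A,ce,r,k in blobs(q,20):print("wood",A,onplane(t,ce,115)[0])
```

```text
[ 425.1 -107.1  245.4] [157.1  -0.2  -3.8] [  15.5   14.2  -26.6  120.1   34.1   58.3 -125.7]
n 18 row [0.593, -0.212, -0.046, 0.174, 0.154, -0.765]
wood 82 [ 412.1 -161.6  115. ]
```

Request:
{"fn": "step_arm", "kwargs": {"deltas": [[0.593,-0.212,-0.046,0.174,0.154,-0.765],[0.593,-0.212,-0.046,0.174,0.154,-0.765],[0.593,-0.212,-0.046,0.174,0.154,-0.765],[0.593,-0.212,-0.046,0.174,0.154,-0.765],[0.593,-0.212,-0.046,0.174,0.154,-0.765],[0.593,-0.212,-0.046,0.174,0.154,-0.765],[0.593,-0.212,-0.046,0.174,0.154,-0.765],[0.593,-0.212,-0.046,0.174,0.154,-0.765],[0.593,-0.212,-0.046,0.174,0.154,-0.765],[0.593,-0.212,-0.046,0.174,0.154,-0.765],[0.593,-0.212,-0.046,0.174,0.154,-0.765],[0.593,-0.212,-0.046,0.174,0.154,-0.765],[0.593,-0.212,-0.046,0.174,0.154,-0.765],[0.593,-0.212,-0.046,0.174,0.154,-0.765],[0.593,-0.212,-0.046,0.174,0.154,-0.765],[0.593,-0.212,-0.046,0.174,0.154,-0.765],[0.593,-0.212,-0.046,0.174,0.154,-0.765],[0.593,-0.212,-0.046,0.174,0.154,-0.765],[0,0,0,0,0,0]]}}

```text
clock: 44.1
eef_pos: [597.2, 150.5, 224.3]
ee_rot: [-179.5, -0.1, 80.2]
contact_force: [-0.7, -0.0, 0.9]
finger_gap: 1.003
gripper_force: 0.0
```

Run:
```python
from h import *
np.set_printoptions(suppress=True,precision=1)
p,Rr,s=cur();print(p,s["ee_rot"],s["joint_pos"])
st=dict(eef_pos=p,ee_rot=s["ee_rot"])
w=ctrl.capture("wrist");t=ctrl.capture("top");cv2.imwrite("pics/w12x.png",w["image"]);cv2.imwrite("pics/t12.png",t["image"])
np.save("st12.npy",np.r_[p,s["ee_rot"]])
g=cv2.cvtColor(t["image"],cv2.COLOR_BGR2HSV)[...,2]
q=np.zeros(g.shape,np.uint8);q[120:175,180:226]=(g<45)[120:175,180:226]
for A,ce,r,k in blobs(q,8):print("post?",A,ce,onplane(t,ce,60)[0])
cv2.imwrite("pics/dock.png",np.vstack([cv2.resize(t["image"][100:205,210:402],(800,437),interpolation=cv2.INTER_CUBIC),cv2.resize(w["image"],(217,163)).__class__(np.pad(cv2.resize(w["image"],(217,163)),((0,0),(0,583),(0,0))))]) if 0 else np.vstack([cv2.resize(t["image"][110:190,190:390],(800,320),interpolation=cv2.INTER_CUBIC),np.hstack([cv2.resize(w["image"],(373,280)),cv2.resize(ctrl.capture("scene")["image"][100:260,140:384],(427,280))])]))
```

```text
[597.2 150.5 224.3] [-179.5   -0.1   80.2] [ 14.7  38.1 -48.7  92.7  30.7  63.9 -51.7]
```

View pics/dock.png

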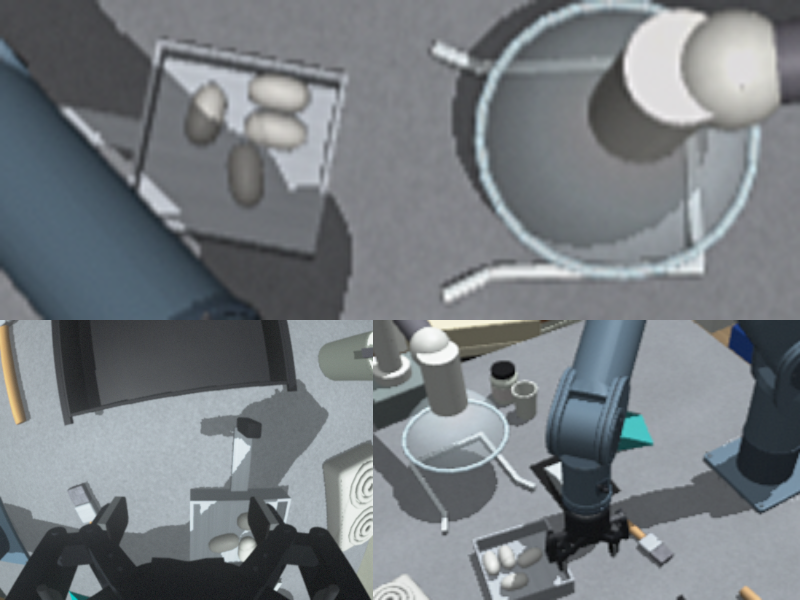

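All four fragments are in the tray. The last view gives the dock curbs at (500,271)-(690,268) and (490,69)-(600,66), and the stop at about (690,190). The handle post is near (248,107) in the wrist part.

Run:
```python
from h import *
np.set_printoptions(suppress=True,precision=1)
t=ctrl.capture("top");w=ctrl.capture("wrist")
f=lambda L:np.array(L)/4.+[190,110]
lo=onplane(t,f([(500,271),(690,268)]),16)[:,:2];up=onplane(t,f([(490,69),(600,66)]),16)[:,:2]
print("lower",lo,"upper",up,"flare",onplane(t,f([(440,295),(436,45)]),16)[:,:2],"stop face",onplane(t,f([(688,200),(688,170)]),16)[:,:2])
print("tray rim",onplane(t,f([(158,41),(347,74),(316,255)]),45)[:,:2])
# refine curb edges with intensity profiles in the top image
im=cv2.imread("pics/t12.png");g=cv2.cvtColor(im,cv2.COLOR_BGR2GRAY)
for u in(318,325,332,340,350):
    col=g[120:185,u];print(u,"up",col[2:14].tolist(),"lo",col[50:65].tolist())
h=cv2.cvtColor(cv2.imread("pics/w12x.png"),cv2.COLOR_BGR2HSV)[...,2]
q=np.zeros(h.shape,np.uint8);q[120:185,260:390]=(h<60)[120:185,260:390]
s=np.load("st12.npy");st=dict(eef_pos=s[:3],ee_rot=s[3:])
for A,ce,r,k in blobs(q,20):
    b=cv2.boundingRect(k);print("post",A,ce,b,r,wplane(w,ce,st,60)[0],wplane(w,ce,st,40)[0])
for y in range(132,172,3):print(y,h[y,310:376:3].tolist())
```

```text
lower [[ 545.  -284.7]
 [ 551.1 -462.1]] upper [[ 737.4 -274.1]
 [ 742.2 -378.1]] flare [[ 521.4 -228.9]
 [ 759.6 -222.9]] stop face [[ 615.4 -460.6]
 [ 644.  -460.7]]
tray rim [[ 750.3   37.8]
 [ 722.3 -138.1]
 [ 552.5 -112.1]]
318 up [190, 152, 111, 108, 122, 131, 104, 92, 100, 102, 101, 103] lo [128, 131, 130, 128, 127, 97, 158, 216, 231, 165, 122, 129, 127, 128, 126]
325 up [102, 104, 105, 130, 143, 138, 115, 112, 118, 119, 119, 122] lo [142, 185, 201, 171, 130, 95, 191, 229, 229, 159, 114, 128, 131, 132, 133]
332 up [116, 117, 125, 146, 154, 138, 119, 121, 124, 125, 124, 125] lo [106, 129, 140, 135, 150, 183, 194, 192, 216, 163, 122, 131, 131, 131, 130]
340 up [122, 123, 141, 157, 163, 135, 112, 91, 73, 65, 68, 67] lo [111, 134, 145, 143, 139, 115, 147, 196, 200, 141, 117, 126, 127, 128, 129]
350 up [221, 222, 221, 221, 222, 222, 221, 221, 221, 221, 221, 223] lo [149, 146, 145, 141, 120, 135, 168, 200, 195, 154, 127, 128, 126, 126, 130]
post 249 [337.4 143.2] (326, 135, 32, 23) ((340.1986389160156, 146.63699340820312), (31.015905380249023, 21.652612686157227), 20.556045532226562
[... 857 characters left out ...]
, 81, 116, 112, 111, 114, 110]
156 [119, 120, 114, 116, 146, 157, 158, 131, 64, 57, 61, 66, 62, 66, 59, 59, 92, 116, 115, 115, 113, 113]
159 [150, 136, 154, 150, 149, 158, 157, 160, 143, 69, 63, 64, 61, 58, 58, 58, 99, 116, 116, 114, 114, 114]
162 [190, 185, 186, 179, 192, 219, 186, 190, 157, 152, 134, 127, 107, 96, 89, 91, 111, 115, 115, 115, 117, 117]
165 [188, 189, 192, 179, 228, 238, 236, 236, 191, 156, 154, 156, 125, 118, 116, 115, 117, 115, 120, 117, 116, 117]
168 [187, 194, 191, 144, 231, 237, 237, 236, 234, 178, 156, 157, 128, 117, 114, 117, 118, 114, 118, 117, 116, 115]
171 [193, 192, 190, 148, 233, 239, 235, 235, 235, 234, 198, 159, 125, 117, 115, 117, 116, 113, 114, 116, 113, 111]
```

Run:
```python
from h import *
p,Rr,s=cur();R1=toolR(-9,0)
a=(np.array([682.5,168,135]),R1);plan(p,Rr,*a,n=8)
b=(np.array([682.5,168,49]),R1);plan(*a,*b,n=6)
```

```text
n 8 row [0.152, 0.332, 0.372, -0.007, 0.004, -0.027]
n 6 row [0.0, 0.0, 0.478, 0.0, 0.0, 0.0]
```

Request:
{"fn": "step_arm", "kwargs": {"deltas": [[0.152,0.332,0.372,-0.007,0,-0.027],[0.152,0.332,0.372,-0.007,0,-0.027],[0.152,0.332,0.372,-0.007,0,-0.027],[0.152,0.332,0.372,-0.007,0,-0.027],[0.152,0.332,0.372,-0.007,0,-0.027],[0.152,0.332,0.372,-0.007,0,-0.027],[0.152,0.332,0.372,-0.007,0,-0.027],[0.152,0.332,0.372,-0.007,0,-0.027],[0,0,0,0,0,0],[0,0,0,0,0,0]]}}

```text
clock: 45.18
eef_pos: [682.2, 169.1, 135.0]
ee_rot: [-179.9, 0.2, 81.1]
contact_force: [-0.0, -0.8, -0.0]
finger_gap: 1.002
gripper_force: 0.0
```

Run:
```python
from h import *
np.set_printoptions(suppress=True,precision=1)
p,Rr,s=cur();print(p,s["ee_rot"],s["joint_pos"])
w=ctrl.capture("wrist");cv2.imwrite("pics/w13.png",w["image"]);h=cv2.cvtColor(w["image"],cv2.COLOR_BGR2HSV)[...,2]
for y in range(110,300,8):print(y,h[y,170:350:6].tolist())
b=(np.array([682.5,168,49]),toolR(-9,0));plan(p,Rr,*b,n=6)
# where the post's top (z 68) centre should appear
H=np.array(w["hand_eye"]);Q=Rr.inv().apply(np.array([[682.5,168,68],[682.5,168,30.]])-p);q=(Q-H[:3,3])@H[:3,:3]
r=np.hypot(q[:,0],q[:,1]);th=np.arctan2(r,q[:,2]);print(np.c_[w["cx"]+w["fx"]*th*q[:,0]/r,w["cy"]+w["fx"]*th*q[:,1]/r])
```

```text
[682.2 169.1 135. ] [-179.9    0.2   81.1] [  8.   50.7 -43.2  81.8  36.9  62.3 -51.1]
110 [101, 101, 97, 101, 98, 101, 101, 99, 98, 103, 97, 98, 98, 96, 94, 91, 90, 87, 91, 88, 83, 79, 80, 81, 70, 50, 53, 54, 75, 69]
118 [106, 102, 103, 102, 104, 104, 103, 100, 101, 104, 103, 96, 88, 70, 59, 59, 58, 54, 54, 48, 58, 53, 51, 50, 57, 65, 70, 78, 65, 66]
126 [109, 108, 94, 74, 64, 64, 59, 56, 58, 50, 57, 53, 57, 67, 73, 81, 80, 80, 80, 79, 76, 80, 87, 107, 138, 178, 191, 200, 142, 76]
134 [57, 57, 56, 56, 66, 74, 83, 83, 84, 80, 82, 89, 113, 153, 200, 207, 207, 211, 213, 205, 203, 209, 209, 203, 207, 203, 188, 123, 118, 74]
142 [84, 80, 89, 114, 167, 202, 202, 201, 204, 204, 207, 207, 202, 214, 206, 200, 209, 213, 206, 209, 205, 203, 205, 201, 197, 129, 126, 129, 125, 124]
150 [201, 206, 212, 205, 205, 214, 209, 200, 211, 210, 207, 205, 205, 212, 210, 205, 201, 202, 183, 210, 138, 174, 142, 130, 120, 121, 125, 125, 126, 123]
158 [215, 208, 208, 208, 207, 213, 211, 206, 207, 213, 215, 212, 206, 131, 133, 131, 129, 131, 130, 132, 128, 125, 129, 123, 131, 127, 129, 127, 127, 123]
166 [212,
[... 1967 characters left out ...]
43]
270 [67, 149, 201, 206, 211, 215, 209, 212, 201, 207, 210, 211, 211, 233, 243, 241, 242, 242, 225, 152, 134, 133, 136, 122, 125, 127, 124, 123, 121, 44]
278 [63, 174, 202, 206, 213, 203, 207, 207, 213, 208, 215, 211, 211, 235, 243, 241, 242, 241, 215, 134, 135, 131, 131, 125, 123, 126, 124, 126, 124, 42]
286 [62, 202, 207, 200, 205, 204, 208, 208, 207, 199, 208, 209, 210, 235, 242, 240, 242, 239, 141, 132, 134, 135, 127, 130, 124, 125, 125, 118, 121, 56]
294 [191, 203, 139, 108, 105, 105, 106, 109, 110, 112, 113, 115, 116, 220, 241, 239, 237, 163, 126, 118, 115, 112, 109, 108, 108, 104, 100, 104, 98, 123]
n 6 row [-0.005, 0.003, 0.478, -0.001, 0.005, 0.002]
[[258.8 217.8]
 [258.7 199.8]]
```

Request:
{"fn": "step_arm", "kwargs": {"deltas": [[0,0.1,0.3,0,0,0],[0,0.1,0.5,0,0,0],[0,0,0.5,0,0,0],[0,0,0.5,0,0,0],[0,0,0.5,0,0,0],[0,0,0.5,0,0,0],[0,0,0.06,0,0,0],[0,0,0,0,0,0]]}}

```text
clock: 45.9
eef_pos: [687.4, 168.8, 48.0]
ee_rot: [-179.9, 0.2, 81.2]
contact_force: [0.1, -0.2, 0.7]
finger_gap: 1.001
gripper_force: 0.0
```

Request:
{"fn": "step_arm", "kwargs": {"deltas": [[0,0,0,0,0,0],[0,0,0,0,0,0],[0,0,0,0,0,0],[0,0,0,0,0,0],[0,0,0,0,0,0],[0,0,0,0,0,0],[0,0,0,0,0,0],[0,0,0,0,0,0],[0,0,0,0,0,0],[0,0,0,0,0,0]], "jaw": 255}}

```text
clock: 46.73
eef_pos: [688.6, 169.1, 50.5]
ee_rot: [180.0, 0.1, 81.1]
contact_force: [-1.3, -1.1, 4.9]
finger_gap: 0.249
gripper_force: 59.1
```

Run:
```python
from h import *
np.set_printoptions(suppress=True,precision=1)
p,Rr,s=cur();print(p,s["ee_rot"],s["joint_pos"],s["contact_force"])
Y=2.2
def hp(cy):  # handle pose for tray centre on the dock line at y=cy
    return np.array([641.4+(-280-cy)*.038-205*.038,cy+205*.999,p[2]])
a=(hp(-100),toolR(Y,0));print(a[0]);plan(p,Rr,*a,n=14)
b=(hp(-340),toolR(Y,0));print(b[0]);plan(*a,*b,n=20)
```

```text
[688.6 169.1  50.5] [180.    0.1  81.1] [  6.3  56.8 -40.1  82.1  40.7  56.  -52.9] [-1.3 -1.1  4.9]
[626.8 104.8  50.5]
n 14 row [-0.163, -0.137, 0.0, 0.0, 0.001, -0.132]
[ 635.9 -135.2   50.5]
n 20 row [-0.4, -0.0, 0.0, 0.0, 0.0, 0.0]
```

Request:
{"fn": "step_arm", "kwargs": {"deltas": [[-0.163,-0.137,0,0,0,-0.132],[-0.163,-0.137,0,0,0,-0.132],[-0.163,-0.137,0,0,0,-0.132],[-0.163,-0.137,0,0,0,-0.132],[-0.163,-0.137,0,0,0,-0.132],[-0.163,-0.137,0,0,0,-0.132],[-0.163,-0.137,0,0,0,-0.132],[-0.163,-0.137,0,0,0,-0.132],[-0.163,-0.137,0,0,0,-0.132],[-0.163,-0.137,0,0,0,-0.132],[-0.163,-0.137,0,0,0,-0.132],[-0.163,-0.137,0,0,0,-0.132],[-0.163,-0.137,0,0,0,-0.132],[-0.163,-0.137,0,0,0,-0.132],[0,0,0,0,0,0],[0,0,0,0,0,0]]}}

```text
clock: 48.07
eef_pos: [626.4, 103.2, 50.3]
ee_rot: [-180.0, 0.2, 92.3]
contact_force: [-0.5, 1.0, 5.8]
finger_gap: 0.248
gripper_force: 59.2
```

Run:
```python
from h import *
np.set_printoptions(suppress=True,precision=1)
p,Rr,s=cur();print(p,s["ee_rot"],s["contact_force"])
t=ctrl.capture("top");cv2.imwrite("pics/t14.png",t["image"])
c=p[:2]+205*np.array([.038,-.999]);
A=R.from_euler("z",2.2,degrees=True)
cor=np.array([[85,90,45-22.5],[85,-90,22.5],[-85,-90,22.5],[-85,90,22.5]]);W=A.apply(cor)+[*c,22.5]
px=proj(t,W);print("pred rim px",px)
b=t["image"].astype(int);g=cv2.cvtColor(t["image"],cv2.COLOR_BGR2GRAY)
# edge profiles across far wall / right wall / near wall
cp=px.mean(0)
for u in(int(cp[0])-8,int(cp[0])+8):print("col",u,int(px[0,1])-8,g[int(px[0,1])-8:int(px[0,1])+12,u].tolist(),"near",int(px[2,1])-12,g[int(px[2,1])-12:int(px[2,1])+10,u].tolist())
for v in(int(cp[1])-8,int(cp[1])+8):print("row",v,int(px[1,0])-10,g[v,int(px[1,0])-10:int(px[1,0])+10].tolist())
```

```text
[626.4 103.2  50.3] [-180.     0.2   92.3] [-0.5  1.   5.8]
pred rim px [[241.7 129.6]
 [290.3 128.7]
 [291.5 174.1]
 [242.5 175.1]]
col 258 121 [131, 132, 133, 132, 129, 131, 130, 94, 117, 178, 133, 74, 118, 181, 203, 195, 145, 104, 104, 110] near 162 [40, 67, 89, 73, 62, 64, 63, 62, 62, 62, 61, 60, 64, 65, 69, 74, 79, 83, 86, 89, 90, 89]
col 274 121 [131, 131, 130, 129, 131, 133, 132, 97, 115, 153, 115, 72, 139, 182, 204, 222, 217, 180, 169, 158] near 162 [94, 90, 82, 85, 101, 113, 114, 102, 71, 55, 59, 62, 63, 64, 65, 64, 64, 64, 65, 66, 65, 67]
row 143 280 [133, 123, 142, 181, 187, 185, 184, 189, 188, 96, 151, 172, 134, 130, 133, 134, 133, 133, 136, 133]
row 159 280 [111, 112, 110, 107, 113, 186, 190, 190, 188, 107, 118, 190, 139, 126, 130, 132, 131, 134, 136, 134]
```

Run:
```python
from h import *
np.set_printoptions(suppress=True,precision=1)
t=ctrl.capture("top")
far=onplane(t,[(258,128.4),(274,128.1)],45)[:,:2];print("far edge",far)
g=cv2.imread("pics/t12.png",0).astype(float)
L=[];U=[]
for u in range(318,346,2):
    a=g[168:184,u].clip(150)-150;
    if u>=326:L.append((u,168+(a*np.arange(16))[5:].sum()/a[5:].sum()))
    b=g[121:130,u];b=(b-125).clip(0);
    if u>=326 and b.sum()>0:U.append((u,121+(b*np.arange(9)).sum()/b.sum()))
lw=onplane(t,L,16)[:,:2];uw=onplane(t,U,16)[:,:2];print("lower",lw[[0,3,6,-1]],"upper",uw[[0,3,6,-1]])
```

```text
far edge [[ 721.4  -68.6]
 [ 723.6 -127.8]]
lower [[ 550.8 -325.8]
 [ 549.3 -348.2]
 [ 547.9 -370.6]
 [ 547.8 -393. ]] upper [[ 742.7 -325.1]
 [ 744.2 -347.8]
 [ 745.8 -370.5]
 [ 749.3 -385.6]]
```

Request:
{"fn": "step_arm", "kwargs": {"deltas": [[-0.15,0,0,0,0,0],[-0.3,0,0,0,0,0],[-0.3,0,0,0,0,0],[-0.3,0,0,0,0,0],[-0.3,0,0,0,0,0],[-0.3,0,0,0,0,0],[-0.3,0,0,0,0,0],[-0.3,0,0,0,0,0],[-0.3,0,0,0,0,0],[-0.3,0,0,0,0,0],[-0.3,0,0,0,0,0],[-0.3,0,0,0,0,0],[-0.3,0,0,0,0,0],[-0.3,0,0,0,0,0],[-0.3,0,0,0,0,0],[-0.3,0,0,0,0,0]]}}

```text
clock: 49.5
eef_pos: [631.6, -34.5, 50.5]
ee_rot: [-180.0, 0.0, 92.3]
contact_force: [0.3, 5.9, 5.3]
finger_gap: 0.249
gripper_force: 59.4
```

Request:
{"fn": "step_arm", "kwargs": {"deltas": [[-0.25,0,0,0,0,0],[-0.25,0,0,0,0,0],[-0.25,0,0,0,0,0],[-0.25,0,0,0,0,0],[-0.25,0,0,0,0,0],[-0.25,0,0,0,0,0]]}}

```text
clock: 50.0
eef_pos: [633.3, -79.4, 50.5]
ee_rot: [-180.0, 0.0, 92.3]
contact_force: [-0.6, 4.8, 7.1]
finger_gap: 0.248
gripper_force: 59.4
```

Request:
{"fn": "step_arm", "kwargs": {"deltas": [[-0.25,0,0,0,0,0],[-0.25,0,0,0,0,0],[-0.25,0,0,0,0,0],[-0.25,0,0,0,0,0],[-0.25,0,0,0,0,0],[-0.25,0,0,0,0,0],[-0.25,0,0,0,0,0]]}}

```text
clock: 50.58
eef_pos: [635.2, -131.8, 50.6]
ee_rot: [-180.0, 0.0, 92.3]
contact_force: [0.3, 5.0, 6.4]
finger_gap: 0.253
gripper_force: 59.4
```

Request:
{"fn": "step_arm", "kwargs": {"deltas": [[-0.15,0,0,0,0,0],[-0.15,0,0,0,0,0],[-0.15,0,0,0,0,0]]}}

```text
clock: 50.83
eef_pos: [635.7, -145.2, 50.6]
ee_rot: [-180.0, 0.0, 92.3]
contact_force: [-0.8, 5.1, 5.8]
finger_gap: 0.25
gripper_force: 59.3
```

Request:
{"fn": "step_arm", "kwargs": {"deltas": [[-0.1,0,0,0,0,0],[-0.1,0,0,0,0,0]]}}

```text
clock: 51.0
eef_pos: [635.9, -151.2, 50.6]
ee_rot: [-180.0, 0.0, 92.3]
contact_force: [0.2, 5.6, 5.3]
finger_gap: 0.252
gripper_force: 59.4
```

Request:
{"fn": "step_arm", "kwargs": {"deltas": [[-0.1,0,0,0,0,0],[-0.1,0,0,0,0,0]]}}

```text
clock: 51.17
eef_pos: [636.2, -157.0, 50.5]
ee_rot: [-180.0, 0.0, 92.3]
contact_force: [0.0, 5.6, 5.6]
finger_gap: 0.249
gripper_force: 59.3
```

Request:
{"fn": "step_arm", "kwargs": {"deltas": [[-0.1,0,0,0,0,0]]}}

```text
clock: 51.25
eef_pos: [636.3, -160.0, 50.6]
ee_rot: [-180.0, 0.0, 92.3]
contact_force: [-0.7, 5.0, 6.2]
finger_gap: 0.253
gripper_force: 59.3
```

Request:
{"fn": "step_arm", "kwargs": {"deltas": [[-0.1,0,0,0,0,0]]}}

```text
clock: 51.33
eef_pos: [636.2, -160.7, 50.6]
ee_rot: [-179.9, -0.2, 92.4]
contact_force: [-2.5, 15.0, 7.1]
finger_gap: 0.251
gripper_force: 59.5
```

Request:
{"fn": "step_arm", "kwargs": {"deltas": [[-0.07,0,0,0,0,0]]}}

```text
clock: 51.42
eef_pos: [636.0, -160.7, 50.6]
ee_rot: [-179.9, -0.3, 92.4]
contact_force: [-3.4, 16.6, 7.3]
finger_gap: 0.248
gripper_force: 59.7
```

Request:
{"fn": "step_arm", "kwargs": {"deltas": [[0.08,0,0,0,0,0],[0,0,0,0,0,0]]}}

```text
clock: 51.58
eef_pos: [636.0, -160.7, 50.6]
ee_rot: [-179.9, -0.1, 92.4]
contact_force: [-2.2, 8.4, 6.3]
finger_gap: 0.248
gripper_force: 59.5
```

Request:
{"fn": "step_arm", "kwargs": {"deltas": [[0,0,0,0,0,0],[0,0,0,0,0,0],[0,0,0,0,0,0],[0,0,0,0,0,0],[0,0,0,0,0,0],[0,0,0,0,0,0],[0,0,0,0,0,0],[0,0,0,0,0,0]], "jaw": 0}}

```text
clock: 52.25
eef_pos: [637.2, -163.6, 50.4]
ee_rot: [-180.0, 0.1, 92.2]
contact_force: [0.6, 0.0, -0.1]
finger_gap: 1.002
gripper_force: 0.0
```

Request:
{"fn": "step_arm", "kwargs": {"deltas": [[0,0,-0.2,0,0,0],[0,0,-0.4,0,0,0],[0,0,-0.5,0,0,0],[0,0,-0.5,0,0,0],[0,0,-0.5,0,0,0],[0.2,0,-0.6,0,0,0],[0.4,0,-0.6,0,0,0],[0.6,0,-0.6,0,0,0],[0.6,0,-0.6,0,0,0],[0.6,0,-0.4,0,0,0],[0.6,0,0,0,0,0],[0.6,0,0,0,0,0],[0.6,0,0,0,0,0],[0.6,0,0,0,0,0],[0.6,0,0,0,0,0],[0.6,0,0,0,0,0],[0.6,0,0,0,0,0],[0.6,0,0,0,0,0],[0.3,0,0,0,0,0],[0,0,0,0,0,0]]}}

```text
clock: 53.92
eef_pos: [627.8, 65.2, 198.1]
ee_rot: [180.0, -0.0, 92.5]
contact_force: [0.4, 0.8, -0.1]
finger_gap: 1.002
gripper_force: 0.0
```

Run:
```python
from h import *
np.set_printoptions(suppress=True,precision=1)
p,Rr,s=cur();print(p,s["ee_rot"],s["clock"],s["contact_force"])
t=ctrl.capture("top");cv2.imwrite("pics/t15.png",t["image"]);im=t["image"].astype(int);g=cv2.cvtColor(t["image"],cv2.COLOR_BGR2GRAY)
h=cv2.cvtColor(t["image"],cv2.COLOR_BGR2HSV)
q=np.zeros(g.shape,np.uint8);m=(h[...,1]>100)&(h[...,0]<25);q[180:225,265:310]=m[180:225,265:310]
for A,ce,r,k in blobs(q,20):print("wood",A,onplane(t,ce,115)[0])
a=cv2.imread("pics/top0.png").astype(int)
# unchanged bystanders: diff vs start around jar/cup, brush, hammer
for n,(u0,u1,v0,v1) in dict(jarcup=(355,420,195,225),brush=(205,250,205,232),hammer=(100,172,230,265),scoop=(265,325,185,235)).items():
    d=np.abs(im-a).max(2)[v0:v1,u0:u1];print(n,(d>40).sum())
# handle post in the top view: expected px
print(proj(t,[[637,-162,68]]));c=proj(t,[[637,-162,60]])[0].astype(int)
print(g[c[1]-6:c[1]+7,c[0]-8:c[0]+9])
# stones under the hood
m=(im[...,0]-im[...,2]<0)&(g>90);q=np.zeros(g.shape,np.uint8);q[122:182,300:372]=m[122:182,300:372]
for A,ce,r,k in blobs(q,15):print("warm",A,onplane(t,ce,23)[0])
```

```text
[627.8  65.2 198.1] [180.   -0.   92.5] 53.9167 [ 0.4  0.8 -0.1]
jarcup 0
brush 105
hammer 167
scoop 1769
[[283.3 150. ]]
[[134 138 137 136 136 136 135 134 135 136 137 135 133 133 133 134 137]
 [136 135 138 137 105 101 101 101 102 104 137 138 136 133 130 131 132]
 [137 138 138 136  84  73  74  74  72  80 135 139 138 134 132 129 129]
 [136 138 141 137  81  72  58  56  55  58 102 119 135 136 132 133 130]
 [136 137 139 137  83  62  45  40  37  36  53  88 131 134 129 131 130]
 [138 136 138 137  83  42  39  40  38  33  30  69 135 137 134 133 133]
 [132 139 137 138  85  31  37  42  41  40  33  74 179 181 179 177 178]
 [103 136 139 138  77  24  41  46  45  43  34  77 199 202 198 197 197]
 [ 79 134 138 136  72  16  43  47  47  42  35  84 197 200 196 196 196]
 [ 79 132 138 136  85  21  23  30  28  20  38 131 199 199 195 195 194]
 [ 74 102 134 139 126  42   4   6   3   0  37 155 201 200 197 196 196]
 [ 71  79 130 140 139  52   9  10  11  19  77 188 205 203 201 201 200]
 [ 72  73  99 133 138  92  67  63  64  90 166 203 203 199 197 197 198]]
warm 553 [ 708.9 -442.1   23. ]
```

Request:
{"fn": "step_arm", "kwargs": {"deltas": [[0.5,0,-0.2,0,0,0],[0.8,0,-0.2,0,0,0],[0.8,0,-0.2,0,0,0],[0.8,0,-0.2,0,0,0],[0.8,0,-0.2,0,0,0],[0.8,0,-0.2,0,0,0],[0.8,0,-0.2,0,0,0],[0.8,0,0,0,0,0],[0.8,0,0,0,0,0],[0.8,0,0,0,0,0],[0.8,0,0,0,0,0],[0.8,0,0,0,0,0],[0.5,0,0,0,0,0],[0,0,0,0,0,0],[0,0,0,0,0,0]]}}

```text
clock: 55.22
eef_pos: [616.7, 355.9, 238.9]
ee_rot: [-180.0, 0.1, 92.3]
contact_force: [0.1, -1.0, 0.1]
finger_gap: 0.994
gripper_force: 0.0
```

Run:
```python
from h import *
np.set_printoptions(suppress=True,precision=1)
p,Rr,s=cur();print(p,s["clock"],s["joint_pos"])
t=ctrl.capture("top");cv2.imwrite("pics/t16.png",t["image"]);im=t["image"].astype(int);h=cv2.cvtColor(t["image"],cv2.COLOR_BGR2HSV)
a0=cv2.imread("pics/top0.png")
for nm,I in(("start",a0),("now",t["image"])):
    h=cv2.cvtColor(I,cv2.COLOR_BGR2HSV);m=(h[...,1]>100)&(h[...,0]<25)
    for n,(u0,u1,v0,v1) in dict(scoopwood=(270,310,190,222),brush=(205,255,205,232),hammer=(112,175,238,252)).items():
        q=np.zeros(m.shape,np.uint8);q[v0:v1,u0:u1]=m[v0:v1,u0:u1]
        print(nm,n,[(int(A),ce,[r[1],r[2]]) for A,ce,r,k in blobs(q,15)])
    q=np.zeros(m.shape,np.uint8);mm=(h[...,2]>190)&(h[...,1]<30);q[190:232,270:325]=mm[190:232,270:325]
    print(nm,"pan",[(int(A),ce,r) for A,ce,r,k in blobs(q,50)])
sc=ctrl.capture("scene");s0=cv2.imread("pics/scene0.png").astype(int);d=np.abs(sc["image"].astype(int)-s0).max(2)
print("hood/jar/cup/scoop scene diff",(d[60:190,125:215]>40).sum(),(d[120:160,205:240]>40).sum(),(d[170:210,230:282]>40).sum())
u=proj(sc,[[645,-367,20]])[0];print(u)
g=cv2.cvtColor(sc["image"],cv2.COLOR_BGR2GRAY);x,y=u.astype(int);
W=sc["image"].astype(int)[y-22:y+24:2,x-34:x+36:2];print("\n".join(" ".join("%3d"%v for v in r) for r in (W[...,0]-W[...,2])))
```

```text
[616.7 355.9 238.9] 55.2167 [ -6.2  46.6 -48.9  75.9  35.   72.9 -53.8]
start scoopwood [(123, array([282. , 208.4]), [(9.868395805358887, 14.123575210571289), 5.19442892074585])]
start brush [(76, array([237.2, 217.8]), [(4.465250492095947, 16.496618270874023), 82.87498474121094])]
start hammer [(340, array([140.1, 246.6]), [(6.127246379852295, 56.42766571044922), 85.91438293457031])]
start pan [(728, array([298.9, 211.4]), ((297.3648986816406, 210.81082153320312), (30.578210830688477, 29.756216049194336), 9.462322235107422))]
now scoopwood [(125, array([282.4, 209. ]), [(13.0, 10.0), 90.0])]
now brush []
now hammer [(344, array([140.4, 246.6]), [(6.127246379852295, 56.42766571044922), 85.91438293457031])]
now pan [(734, array([299.3, 211.9]), ((296.73529052734375, 211.941162109375), (30.755298614501953, 30.295120239257812), 4.39870548248291))]
hood/jar/cup/scoop scene diff 152 0 183
[192.  185.1]
 24  21  16  17  17  19  17  18  18  17  17  16  17  18  17  18  18  20  19  22  18  20  19  18  16  17  17  16  16  19  13  11  10  12  12
 27  14  16  17  16  18  18  17  19  18  20  19 
[... 2331 characters left out ...]

  7   8   7   7   7   6   5  11  10   5   7  11  11  11  11   9   8   8   7   6   6   6   7   9   8   6  12  13  12  13  13  12  12  12  13
  7   6   6   7   7   7   6   7  10   9   6   7  10  10   7   6   7   7   7   6   7  11  10  10  10  12  12  12  12  13  11  12  14  11  13
  6   6   6   7   7   6   7   7   9  11   7   6   5   7   7   6   6   7   7   6   7   9  11  10  18  18  13  13  11  13  12  11  12  11  13
  7   8   7   7   6   7   7   8   6  11  11   6   6   7   6   6   7   6   7   7   7   6  11  19  18  17  17  13  11  13  11  12  13  13  13
  7   5   7   6   7   6   7   7   7   8  11   9   7   6   7   6   7   8   7   7   7   7   8  19  16  15  16   6   2  11  12  12  11  11  12
```

Run:
```python
from h import *
s0=cv2.imread("pics/scene0.png");s1=ctrl.capture("scene")["image"];t15=cv2.imread("pics/t15.png");t0=cv2.imread("pics/top0.png")
for nm,I,(u0,u1,v0,v1) in(("s0",s0,(275,320,205,245)),("s1",s1,(275,320,205,245)),("t0",t0,(205,255,205,232)),("t15",t15,(205,255,205,232)),("t10",cv2.imread("pics/t10.png"),(205,255,205,232))):
    h=cv2.cvtColor(I,cv2.COLOR_BGR2HSV);m=(h[...,1]>90)&(h[...,0]<25);q=np.zeros(m.shape,np.uint8);q[v0:v1,u0:u1]=m[v0:v1,u0:u1]
    print(nm,[(int(A),ce,r[2]) for A,ce,r,k in blobs(q,10)])
for (n,a,b) in(("sc",s0,s1),):
    for k,(u0,u1,v0,v1) in dict(brush=(278,318,210,242),mallet=(345,400,250,310),cupjar=(205,240,120,160)).items():
        print(k,(np.abs(a.astype(int)-b)[v0:v1,u0:u1].max(2)>40).sum())
```

```text
s0 [(55, array([288.32727273, 219.2       ]), 39.80556869506836)]
s1 []
t0 [(81, array([237.20987654, 217.74074074]), 81.8698959350586)]
t15 [(79, array([237.12658228, 217.81012658]), 82.87498474121094)]
t10 [(76, array([237.17105263, 217.77631579]), 82.87498474121094)]
brush 1006
mallet 473
cupjar 0
```

```bash
python3 -c "
from rig import ctrl
print(ctrl.finish_job())"
```

```text
the job is handed in; nothing more can be done
None
```

All four fragments are in the tray, the tray is home against the stop under the hood, and the scoop stands on its mat; before hand-in the jar, cup, brush and hammer showed no shift in the camera images, though the brush was last seen just before the arm's final clear-away move, which hid it from both cameras.

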